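# Change the filter element and bin the spent ones in the safety-capped waste jar

## Task

Change the filter on the cradle: take the safety cap off the white waste jar (press it down firmly, turn it anticlockwise, lift) and set it right way up on the round rubber mat, then swing the cradle's clamp strap back and put every short spent element that lies in the V into the jar. After that lay the long fresh element in the V, about centred along it so that it sticks out at both ends, swing the strap fully over it again, and put the cap back on the jar, pressed and turned clockwise until it locks. Do not disturb the other things on the bench.

Things in the scene. Friction and masses are not known exactly. Their poses are not given: they have to be found in the camera images.
- jar: White waste jar, bolted down: body 108 mm across, shoulder 88 mm high, open neck 58 mm inside, 64 mm outside, rim 120 mm above the bench. Origin: centre of its underside, z up. Two bayonet lugs stand out from the neck at its +x and -x sides, each in line with a raised rib down the jar's side
- cap: Black safety cap on the jar, 93 mm across, 54 mm high, about 0.09 kg. Origin: centre of the skirt's lower edge, z up; rim top 28 mm above it. Inner tabs at its +x and -x sides (grey raised rib on top over each) hook under the jar's lugs. Locked: cap x along jar x, either way round (ribs in line), origin 103 mm above the jar's; a tooth 3.5 mm deep blocks turning unless pressed
- cap_knob (a point): Middle of the cap's round ribbed knob, 54 mm in diameter, from 28 to 54 mm above the cap's origin (this point: 41 mm). To free the locked cap: press straight down 4 to 6 mm (5 is good, stop at 6.5), keep pressing and turn about 60 degrees anticlockwise seen from above (free to lift between 40 and 130 degrees), then lift
- jar_mouth (a point): Centre of the jar's rim. To refit the cap: lower it with its ribs about 60 degrees anticlockwise from the jar's, until it rests on the collar (cap origin 104.5 mm above the jar's; a tapered plug under it centres it), press until its origin is about 98 mm above the jar's, turn clockwise to the stop (at most 4 degrees past the line), let it come up
- collar (a joint): Sprung steel collar round the jar's neck, 94 mm across, on which the cap's skirt rests. m, up positive: 0 with the cap locked, +0.0015 free, -0.005 with the cap pressed 5 mm, stop at -0.0075. It pushes the cap up with about 7 N when locked, 14 N at 4 mm, 15 N at 5 mm
- mat: Round black rubber mat, 120 mm across, 3 mm thick, the place for the removed cap. Origin: centre of its underside
- cradle: Fixed cradle, aluminium V-block 110 mm long along its y axis. Origin: centre of its underside at bench level, z up. A 28 mm cylinder in the V has its axis at x = 0, 45 mm high; the V's walls end 37 mm high and 17 mm to either side. Base plate 100 by 150 by 10 mm; two hinge posts 68 mm high at x = 48, y = +-54 mm
- strap (a joint): Clamp strap: two flat straps (14 mm wide, at cradle y = +-41 mm) joined at the ends by a round cross bar. Hinge along the cradle's y axis at x = 48 mm, 61.5 mm high. 0 rad: closed over the V, bar at x = -50 mm; grows as the bar rises and goes over to the back (+x); 3.14 lies level behind, stop at 3.25. 0.12 kg, turns freely, falls to the side it leans to
- strap_bar (a point): Middle of the strap's round cross bar, 10 mm thick, 68 mm free length between the straps, along the cradle's y axis, 98 mm from the hinge axis; 61.5 mm high when closed
- fresh: The fresh filter element: steel cylinder 28 mm in diameter, 170 mm long overall, with a hexagon nut (28 mm across flats, 12 mm long) at each end, about 0.23 kg, lying on the bench. The nuts stay clear of the V at both its ends. Origin: its middle; x along its axis
- spent1: A spent filter element: short octagonal steel piece, 28 mm across flats and 36 mm long, 0.05 kg, lying in the cradle's V under the strap at the start. Its flats fit the V. Origin: its middle; x along its axis. May be absent
- spent2: A spent filter element: short octagonal steel piece, 28 mm across flats and 36 mm long, 0.05 kg, lying in the cradle's V under the strap at the start. Its flats fit the V. Origin: its middle; x along its axis. May be absent
- spent3: A spent filter element: short octagonal steel piece, 28 mm across flats and 36 mm long, 0.05 kg, lying in the cradle's V under the strap at the start. Its flats fit the V. Origin: its middle; x along its axis. May be absent
- beaker: Glass beaker 70 mm across, 85 mm high; bystander
- amber: Amber glass bottle 60 mm across, 120 mm high; bystander
- clamp_plate: Round aluminium clamp plate 72 mm across, 8 mm high, lying flat; bystander
- wrench: Steel wrench 175 mm long, lying flat; bystander
- vial: Glass vial with black cap, 24 mm across, 49 mm high; bystander
- stopper: Black rubber stopper 36 mm across, 32 mm high; bystander
There are look-alikes about, which are no part of the job. What is shaped like the spent3 but blue or red is not meant.

How it is judged (in metres and radians):
On the way, in this order (a step that is already met when the one before it is completed fails the run):
1. the cap is off the jar and stands right way up on the rubber mat, let go (horizontal distance between cap and mat below 0.035 m and height (world z) of cap below 0.008 m and angle between cap's own z axis and vertical below 0.1 rad and contact force between cap and the fingers below 0.1 N), for 0.2 s.
2. every spent element is inside the jar (horizontal distance between each of spent1, spent2, spent3 and jar below 0.05 m and z of each of spent1, spent2, spent3 in the frame of jar below 0.085 m), for 0.2 s.
3. the fresh element lies in the V, about centred, with the strap still swung back (x of fresh in the frame of cradle between -0.003 and 0.003 m and y of fresh in the frame of cradle between -0.015 and 0.015 m and z of fresh in the frame of cradle below 0.0485 m and angle between the x axis of fresh and the y axis of cradle, either way round below 0.06 rad and value of joint strap above 1 rad), for 0.2 s.
At the end, for the whole second after the job is handed in: Spent elements in the jar; fresh element seated in the V (3 mm), centred along it within 15 mm; strap closed (below 0.08 rad); cap locked on the jar: origin below 105.5 mm above the jar's, ribs within 0.13 rad of the jar's; all at rest (all of step 2 and x of fresh in the frame of cradle between -0.003 and 0.003 m and y of fresh in the frame of cradle between -0.015 and 0.015 m and z of fresh in the frame of cradle below 0.0485 m and angle between the x axis of fresh and the y axis of cradle, either way round below 0.06 rad and value of joint strap below 0.08 rad and horizontal distance between cap and jar below 0.006 m and z of cap in the frame of jar below 0.1055 m and angle between the x axis of cap and the x axis of jar, either way round below 0.13 rad and angle between cap's own z axis and vertical below 0.08 rad and linear speed of each of fresh, cap below 0.02 m/s); the robot touches nothing.
It fails at once if a bystander is pushed more than 4 cm away (distance of any of beaker, amber, clamp_plate, wrench, vial, stopper from where it was at the start of the episode above 0.04 m).
It fails at once if a standing bystander is knocked over (angle between any of beaker, amber, vial, stopper's own z axis and vertical above 0.6 rad).
Of spent1, spent2, spent3 only 1 to 3 are there at a start; the rules pass over those that are not, and their reading is None.
At some moment in a run one of fresh may be knocked a few centimetres aside while the robot is not near it.
Once in a run the grip may slacken for a moment while it holds something.
It also fails if it takes over 210 s, if anything falls off the work surface, if the arm or the gripper's body presses on something with over 40 N, if the wrist force passes 120 N, or if a joint passes its speed limit or range.

## Robot

A 6-joint arm with a two-finger parallel gripper is mounted at the origin on the work surface. World frame = base frame: x ahead of the robot, y to its left, z up, the work surface at z = 0. Lengths are in mm, angles in rad, forces in N, time in s.
With the tool pointing down it reaches from about 300 to 750 mm from the base axis. Payload 8.5 kg.
Tool frame: the origin (TCP) lies midway between the tips of the shut fingers; the grasp point (between the pads) lies 19 mm behind it (bot.grip_depth is the x of the grasp point in the tool frame, in mm); x points along the fingers, z is the direction in which the jaws open and shut, and the axes are right-handed (so a half turn about x gives the same grasp; the last joint's range is limited). The gripper opens to 88 mm and grips with 3 to 60 N. Pads are 18 mm wide; open, the fingers measure 123 mm over their backs; the gripper's body (75 mm by 187 mm) begins 45 mm behind the grasp point.
Start: joints at [0.972, 0.381, 1.297, -0, 1.464, -0.215], TCP at [205.936, 509.971, 238.748] pointing down, gripper open.
Joint ranges: [-3.11, 3.11], [-0.89, 2.33], [0.22, 2.48], [-1.42, 4.56], [0.17, 2.85], [-2.88, 2.88]. Speed limits (rad/s): [2.39, 2.39, 3.14, 3.14, 3.14, 3.14].

## Interface

Orientations are given as a unit quaternion [w, x, y, z].
In Python, from rig import bot gives the robot as it stands. The module is installed in compiled form; this text tells all that it offers.
- The arm moves only by the tool move_arm, never from a script. Its arguments are lists of equal length, an entry for each row: "gripper": the closure, from -1 (fully open) to 1 (shut); "linear": the shift along the tool's x, y, z in mm, a list of three; "yaw": the turn about the tool's x in rad. In form: {"gripper": [gripper, ...], "linear": [[x, y, z], ...], "yaw": [yaw, ...]}. A call has exactly 8 rows; each row is the pose to reach, as a shift and turn from the pose commanded when the call began, along the tool's axes at that moment; what a row does not reach only later rows make up. A row lasts 1/10 s, in which the tool goes at most 50 mm and 8.59 degrees, less where a joint would pass 70% of its speed; a pose out of reach is approached as far as the arm can. A call with a gripper value outside its range is refused whole. The fingers move at their own pace and stop on an object; "force" is the grip in N (left out, the last holds). Time passes only in rows, so rows that repeat a pose let the fingers close, or fill a call up. It gives the time, the measured TCP pose, the force and the opening at its end, in the units of the state.
- bot.read_state(): the state, without advancing time (a new reading comes with each control period).
- bot.camera(name): name is "scene" or "top" or "wrist"; returns (picture, depth): 480x640x3 uint8, red, green, blue; 480x640 float32, mm along the optical axis (not along the pixel's ray), 0 where there is no reading.
- bot.calibration(name): a dict with "intrinsics" (3x3 intrinsics, pixels), "R" (3x3) and "t" (3): a world point X has camera coordinates R X + t; the wrist camera has in their place "hand_eye" (4x4, takes a point from camera to tool coordinates, whose origin is the TCP and whose axes are the tool frame's). Camera axes: x right, y down, z forward; pixel columns grow to the right and rows downward; lengths in mm; the calibration is good to about 2 mm. The wrist camera is an equidistant fisheye: a pixel r from the principal point sees the ray r / f radians off the axis. A picture is of the moment at which its call begins: read the wrist's pose just before it. calibration takes no time and is no camera call.
- bot.finish_job(): hands the job in, once; it reports no verdict.
Trained networks look in the newest picture that a camera, given by its name, has taken for a name from the list of things; names that differ only in an ending like _2 or _b are one class to them, and where a whole thing is asked for, a point or a joint stands for the part that bears it (a point fixed in the world has none). Each returns a list of dicts, best first, with "score" (0 to 1); they miss things now and then, are a little off and sometimes report something else, mostly with a low value. They report only what shows in the picture. A call takes as long as a camera call. They do not tell look-alikes from the thing itself.
- bot.search_frame(target, camera): "uv" ([column, row] in pixels, amid what is visible of it).
- bot.pinpoint(target, camera): "uv" ([column, row] in pixels: a listed point, or the origin of a listed thing).
The state is a dict: "time_s": time; "joint_pos": joint angles; "qd": joint speeds; "tau": joint torques, N m; "ee_pos": TCP position; "tcp_rot": TCP orientation; "wrist_force": force on the tool from outside, world axes, zero at the start; "torque": the same for the moment, N m; "grip_width": finger opening in mm.
Only numpy, scipy, OpenCV 4.12 (cv2) and the standard library are available. Lean on these libraries where they do the work, as an engineer would, in place of code of your own. Each camera call takes 0.05 s, during which the arm holds its last target.

## Working session

There is one attempt and no reset: what is moved stays moved. The work goes in short steps, Python scripts to look and compute and a tool call to move; the robot and the scene stay as the last step left them, time stands still between calls to the robot, and variables do not carry over. Pictures are saved under pics/ and viewed, and the job is handed in when it is done.

Besides the shell and the picture viewer there is one more tool, called as a command line: name --pt "numbers of a row" for each row, then --argument value for the rest. move_arm: Moves the arm, as the interface text tells. Its arguments: {"type":"object","properties":{"gripper":{"type":"array","items":{"type":"number"}},"linear":{"type":"array","items":{"type":"array","items":{"type":"number"}}},"yaw":{"type":"array","items":{"type":"number"}},"force":{"type":"number"}},"required":["gripper","linear","yaw"]}

```bash
mkdir -p pics; ls
cat > h.py <<'E'
import numpy as np, cv2
from rig import bot
from scipy.spatial.transform import Rotation as Ro
def rot(q): return Ro.from_quat([q[1],q[2],q[3],q[0]]).as_matrix()
def pix2w(cam,uv,depth=None,z=None):
    c=bot.calibration(cam);K=np.array(c['intrinsics']);R=np.array(c['R']);t=np.array(c['t'])
    d=np.linalg.inv(K)@np.array([uv[0],uv[1],1.])
    if z is None: return R.T@(d*depth-t)
    o=-R.T@t; w=R.T@d
    return o+w*(z-o[2])/w[2]
def w2pix(cam,X):
    c=bot.calibration(cam);K=np.array(c['intrinsics']);p=K@(np.array(c['R'])@np.array(X)+np.array(c['t']))
    return p[:2]/p[2]
def save(im,n): cv2.imwrite('pics/'+n,im[:,:,::-1])
E
python3 - <<'E'
from h import *
np.set_printoptions(precision=3,suppress=True)
s=bot.read_state();print(s)
print(rot(s['tcp_rot']))
for c in ['scene','top','wrist']:
    p,d=bot.camera(c);save(p,c+'0.png');np.save(c+'0.npy',d);print(c,bot.calibration(c))
    for n in ['jar','cap_knob','jar_mouth','mat','cradle','strap_bar','fresh','spent1','beaker','amber','clamp_plate','wrench','vial','stopper','cap']:
        try:
            for r in bot.pinpoint(n,c)[:4]:
                if r['score']>.3: print(c,n,np.round(r['uv'],1),round(r['score'],2))
        except Exception as e: print(n,e)
E
```

```text
pics
{'time_s': 0.0, 'joint_pos': array([ 0.972,  0.381,  1.298, -0.   ,  1.464, -0.215]), 'qd': array([-0.001, -0.003, -0.   , -0.001, -0.001, -0.001]), 'tau': array([ -0.   , -43.794, -22.455,   0.071,   0.035,  -0.   ]), 'ee_pos': array([205.787, 509.75 , 238.16 ]), 'tcp_rot': array([ 0.586, -0.396,  0.587,  0.395]), 'wrist_force': array([ 0.181, -0.299,  0.312]), 'torque': array([-0.055, -0.022,  0.046]), 'grip_width': 87.68335555289283}
[[-0.001 -0.927  0.374]
 [-0.001  0.374  0.927]
 [-1.     0.    -0.001]]
scene {'intrinsics': array([[485.862,   0.   , 321.121],
       [  0.   , 485.862, 239.172],
       [  0.   ,   0.   ,   1.   ]]), 'R': array([[ 0.869,  0.495, -0.02 ],
       [ 0.314, -0.581, -0.751],
       [-0.384,  0.646, -0.66 ]]), 't': array([-439.558, -132.711, 1220.964])}
scene jar [410.2 210.3] 0.7
scene cap_knob [418.6 155.1] 0.72
scene mat [338.6 176.7] 0.96
scene cradle [311.5 266. ] 0.95
scene strap_bar [287.3 235.5] 0.94
scene fresh [181.3 354.8] 0.79
scene spent1 [396.7 318.7] 0.8
scene spent1 [265.4 308. ] 0.64
scene spent1 [322.  235.9] 0.51
scene spent1 [26
[... 811 characters left out ...]
] 0.58
top spent1 [371.4 258.3] 0.58
top spent1 [300.8 306.2] 0.55
top beaker [270.  167.6] 0.84
top amber [407.6 167.5] 0.98
top amber [433.9 286. ] 0.38
top wrench [457.7 203. ] 0.72
top vial [243.5 278.3] 0.47
top stopper [357.4 317. ] 0.53
top stopper [175.7 297.4] 0.33
top cap [186.4 210.1] 0.86
wrist {'intrinsics': array([[371.648,   0.   , 317.341],
       [  0.   , 371.648, 237.838],
       [  0.   ,   0.   ,   1.   ]]), 'hand_eye': array([[  -0.   ,   -0.321,    0.947, -146.783],
       [  -0.001,   -0.947,   -0.321,   83.444],
       [   1.   ,   -0.001,   -0.   ,   -0.582],
       [   0.   ,    0.   ,    0.   ,    1.   ]])}
wrist jar [212.4 392.2] 0.53
wrist mat [210.3 395.7] 0.94
```

View pics/scene0.png

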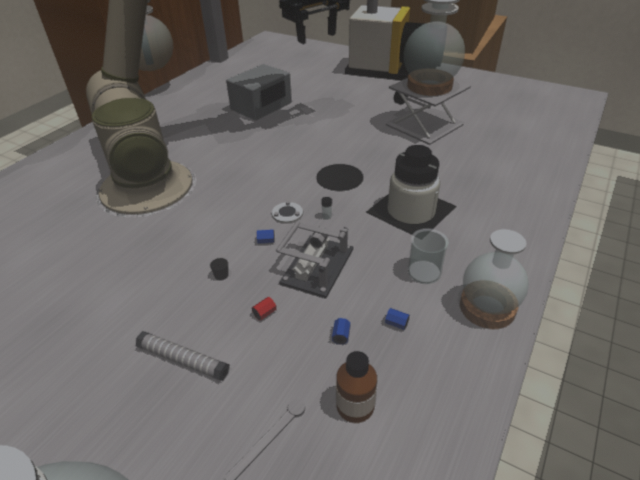

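View pics/top0.png

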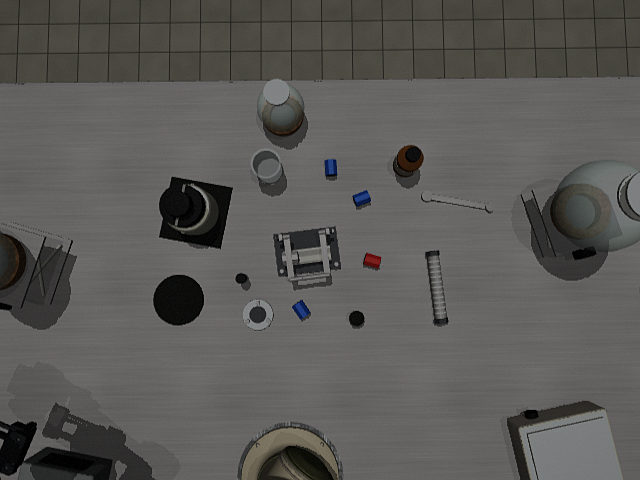

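View pics/wrist0.png

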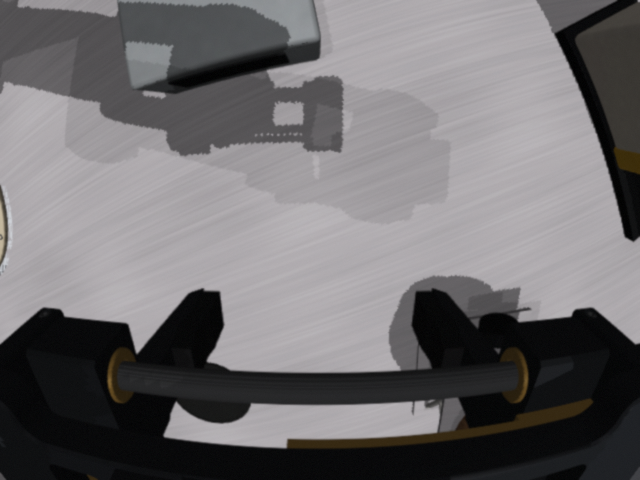

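Run:
```python
from h import *
a=cv2.imread('pics/top0.png');b=cv2.imread('pics/scene0.png')
c=cv2.resize(a[215:295,265:355],None,fx=8,fy=7,interpolation=cv2.INTER_CUBIC)
cv2.imwrite('pics/c1.png',cv2.convertScaleAbs(c,alpha=1.6))
c=cv2.resize(a[170:255,150:240],None,fx=7,fy=7,interpolation=cv2.INTER_CUBIC)
cv2.imwrite('pics/c2.png',cv2.convertScaleAbs(c,alpha=2))
c=cv2.resize(b[215:300,265:365],None,fx=7,fy=7,interpolation=cv2.INTER_CUBIC)
cv2.imwrite('pics/c3.png',cv2.convertScaleAbs(c,alpha=1.6))
c=cv2.resize(b[140:235,360:460],None,fx=6,fy=6,interpolation=cv2.INTER_CUBIC)
cv2.imwrite('pics/c4.png',cv2.convertScaleAbs(c,alpha=2))
np.set_printoptions(precision=1,suppress=True)
d=np.load('top0.npy')
for n,uv,z in [('cap',(180,205),157),('jarmouth',(176,205),157),('mat',(178,300),3),('amber',(413,155),120),('beaker',(267,165),50),('wr',(425,197),5),('wr2',(489,209),5),('vial',(242,278),49),('plate',(258,315),8),('stop',(357,318),32),('fa',(433,252),25),('fb',(440,322),25),('post1',(280,258),70),('blue',(301,309),25),('red',(372,260),25),('blue2',(362,198),25),('beak',(530,240),10),('c1',(275,237),10),('c2',(333,229),10),('c3',(340,270),10),('c4',(280,277),10)]:
    dd=d[int(uv[1]),int(uv[0])]
    print(n,pix2w('top',uv,z=z), dd, pix2w('top',uv,depth=dd))
```

```text
cap [612.4 213.6 157. ] 1043.1709 [612.3 213.5 157.4]
jarmouth [612.4 222.  157. ] 1041.4043 [612.1 221.3 159.1]
mat [406.7 259.9   3. ] 1181.82 [406.7 260.3   1.9]
amber [ 723.2 -284.3  120. ] 1090.2798 [ 723.3 -284.3  119.7]
beaker [719.3  43.4  50. ] 1207.3765 [729.8  48.9   2.3]
wr [ 647.6 -331.9    5. ] 1196.3906 [ 647.2 -331.4    7.3]
wr2 [ 617.1 -485.     5. ] 1194.6237 [ 616.8 -484.4    6.9]
vial [457.7 100.8  49. ] 1140.2334 [457.7 101.   47.9]
plate [370.2  69.5   8. ] 1172.0208 [370.2  69.3   9.1]
stop [ 363.1 -162.2   32. ] 1145.7488 [ 363.4 -162.    35.3]
fa [ 514.2 -343.3   25. ] 1162.5612 [ 513.9 -342.    30.7]
fb [ 351.5 -355.2   25. ] 1151.0493 [ 352.  -354.2   29.4]
post1 [502.   11.9  70. ] 1185.2745 [504.   17.5   6.5]
blue [384.4 -32.7  25. ] 1155.142 [384.6 -32.8  27.4]
red [ 496.7 -199.8   25. ] 1159.516 [ 496.5 -199.1   32.1]
blue2 [ 643.5 -178.6   25. ] 1174.571 [ 643.  -178.3   28.6]
beak [ 541.2 -578.4   10. ] 1189.1185 [ 541.4 -579.8    6.6]
c1 [554.  29.  10.] 1183.86 [553.8  28.8  11.9]
c2 [ 571.8 -109.4   10. ] 1186.1877 [ 571.7 -109.4   11.2]
c3 [ 474.1 -125.    10. ] 1192.3475 [ 474.2 -125.4   -2.7]
c4 [458.9  17.3  10. ] 1190.6471 [458.8  18.4  -2.4]
```

View pics/c1.png

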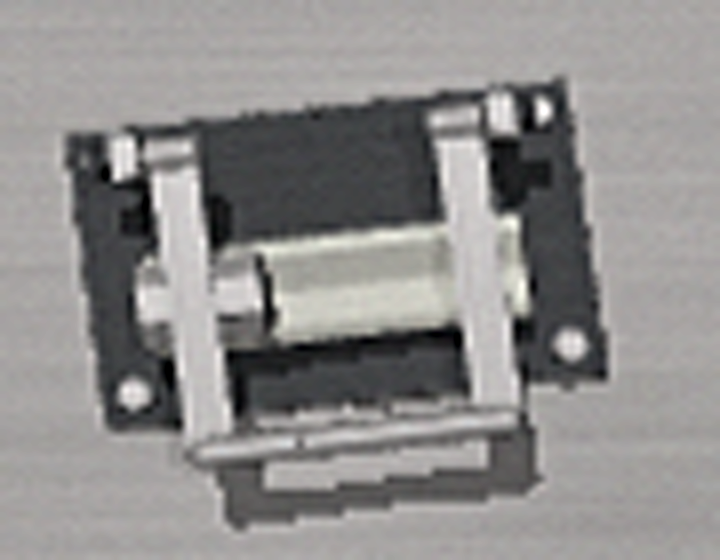

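View pics/c2.png

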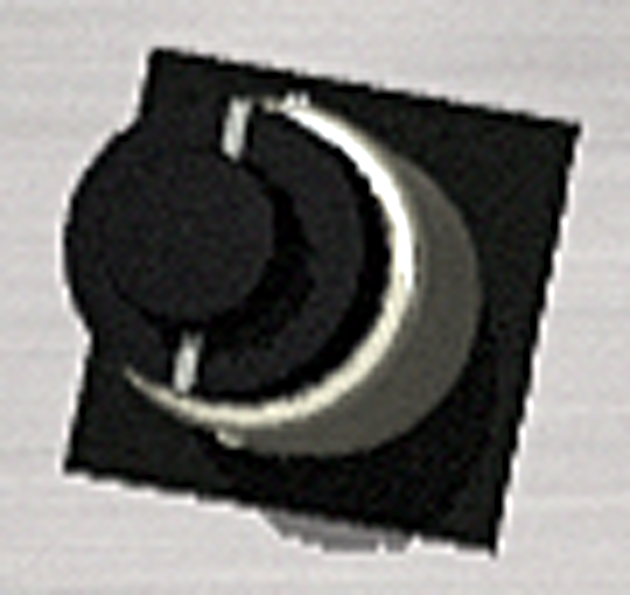

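View pics/c3.png

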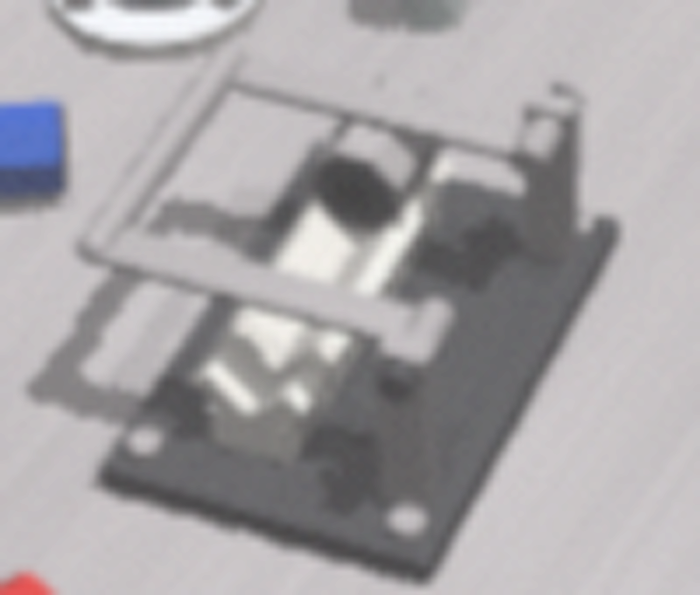

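View pics/c4.png

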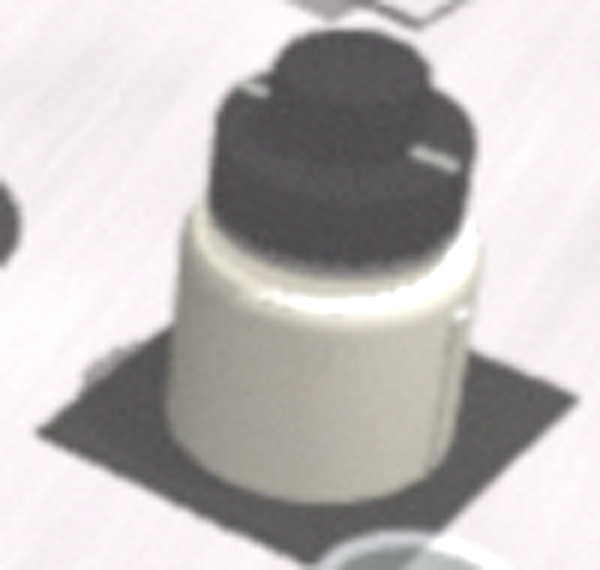

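```bash
cat >> h.py <<'E'
def cloud(cam,d):
    c=bot.calibration(cam);K=np.array(c['intrinsics']);R=np.array(c['R']);t=np.array(c['t'])
    v,u=np.mgrid[0:480,0:640]
    P=np.stack([(u-K[0,2])/K[0,0]*d,(v-K[1,2])/K[1,1]*d,d],-1).reshape(-1,3)
    W=(P-t)@R; W[d.reshape(-1)<=0]=np.nan
    return W.reshape(480,640,3)
def sel(W,c,r,z0,z1):
    m=(np.hypot(W[...,0]-c[0],W[...,1]-c[1])<r)&(W[...,2]>z0)&(W[...,2]<z1)
    return W[m]
def circ(P): # min enclosing-ish
    c,r=cv2.minEnclosingCircle(P[:,:2].astype(np.float32)); return np.array(c),r
E
python3 - <<'E'
from h import *
np.set_printoptions(precision=1,suppress=True)
for cam in ['top','scene']:
    W=cloud(cam,np.load(cam+'0.npy'))
    print(cam)
    P=sel(W,(612,214),60,152,165);print('knob',len(P),P.mean(0),circ(P), 'med',np.median(P,0), P.min(0),P.max(0))
    P=sel(W,(612,214),70,127,136);print('rim',len(P),P.mean(0),circ(P))
    P=sel(W,(407,260),75,-4,6)
    B=sel(W,(520,-40),110,5,15)
    if len(B):
        r=cv2.minAreaRect(B[:,:2].astype(np.float32));print('base',len(B),r)
    B=sel(W,(520,-40),130,55,75)
    print('straps',len(B));r=cv2.minAreaRect(B[:,:2].astype(np.float32));print(r,cv2.boxPoints(r))
    F=sel(W,(433,-349),120,10,40);r=cv2.minAreaRect(F[:,:2].astype(np.float32));print('fresh',len(F),F.mean(0),F.max(0),r,cv2.boxPoints(r))
    # mat by color
    im=cv2.imread(f'pics/{cam}0.png')
    m=(im.max(-1)<40)&(np.hypot(W[...,0]-407,W[...,1]-260)<80)&(np.abs(W[...,2])<10)
    P=W[m];print('mat',len(P),P.mean(0),circ(P))
    m=(im.max(-1)<60)&(np.abs(W[...,2]-10)<6)&(np.hypot(W[...,0]-518,W[...,1]+45)<110)
    P=W[m];r=cv2.minAreaRect(P[:,:2].astype(np.float32));print('basecol',len(P),r,cv2.boxPoints(r))
    # cap ribs
    m=(im.min(-1)>70)&(np.abs(W[...,2]-133)<7)&(np.hypot(W[...,0]-612,W[...,1]-214)<50)
    P=W[m];print('ribs',len(P));print(P[::max(1,len(P)//12)])
print({n:w2pix('top',X) for n,X in dict(bar=(470,-40,61.5)).items()})
E
```

```text
top
knob 516 [615.8 220.6 156.2] (array([616.7, 221.1]), 28.123994827270508) med [616.1 220.4 156.3] [589.3 193.3 152.1] [642.8 248.4 161.3]
rim 827 [614.  217.2 130.6] (array([616.2, 221.1]), 46.98204040527344)
base 1518 ((534.007568359375, -30.276466369628906), (191.07720947265625, 188.8656463623047), 89.32014465332031)
straps 879
((508.1603088378906, -47.16301727294922), (109.90660095214844, 126.69903564453125), 6.923001289367676) [[ 446.     9.1]
 [ 461.2 -116.7]
 [ 570.3 -103.4]
 [ 555.1   22.3]]
fresh 893 [ 432.3 -349.5   24.6] [ 516.8 -328.    33.7] ((432.65704345703125, -351.9463806152344), (169.7805633544922, 31.773550033569336), 5.761186122894287) [[ 346.6 -344.7]
 [ 349.8 -376.3]
 [ 518.7 -359.2]
 [ 515.5 -327.6]]
mat 1983 [407.8 259.7   2. ] (array([408.1, 259.8]), 60.342857360839844)
basecol 1430 ((503.93359375, -47.81428527832031), (133.9352569580078, 150.22268676757812), 7.237293243408203) [[ 428.    18.3]
 [ 447.  -130.8]
 [ 579.8 -113.9]
 [ 560.9   35.1]]
ribs 30
[[659.1 214.8 132.8]
 [657.2 215.2 131.2]
 [654.4 214.2 134.8]
 [652.1 216.1 135.2]
 [652.7 212.8 131.9]

[... 1028 characters left out ...]
1.188880920410156), (99.15692901611328, 139.1627655029297), 6.658756256103516) [[ 467.3   12.2]
 [ 483.5 -126. ]
 [ 582.  -114.6]
 [ 565.8   23.7]]
ribs 21
[[577.5 238.7 132. ]
 [573.9 230.1 133.1]
 [577.1 227.6 135.3]
 [578.5 229.9 134.5]
 [580.5 230.8 134.6]
 [582.2 232.3 134.3]
 [580.6 231.2 131.9]
 [582.6 232.  132. ]
 [646.7 219.1 132.9]
 [648.5 220.2 132.8]
 [651.3 218.  134.9]
 [651.5 225.  131. ]
 [649.8 216.9 132.6]
 [651.9 217.  133.2]
 [653.8 217.6 133.4]
 [655.5 219.  133.1]
 [658.  217.7 134.7]
 [657.4 213.4 134.4]
 [659.7 212.7 135.5]
 [661.3 214.3 135.1]
 [661.4 215.3 132.1]]
{'bar': array([303.3, 272. ])}<stdin>:18: RuntimeWarning: Mean of empty slice.
  ret = um.true_divide(
```

```bash
cat >> h.py <<'E'
def move(x,y,z,head):
    """print tool shift and yaw to bring the TCP to x,y,z with jaw (tool z) heading head deg, from measured pose"""
    s=bot.read_state();R=rot(s['tcp_rot']);d=R.T@(np.array([x,y,z])-s['ee_pos'])
    h=np.degrees(np.arctan2(R[1,2],R[0,2]));dy=np.radians((h-head+180)%360-180)
    print('pos',np.round(s['ee_pos'],1),'head',round(h,1),'-> linear',np.round(d,1),'yaw',round(dy,3),'j6',round(s['joint_pos'][5],2),'t',round(s['time_s'],2))
E
python3 - <<'E'
from h import *
np.set_printoptions(precision=1,suppress=True)
C=[pix2w('top',p,z=10) for p in [(273.1,234.3),(335.6,226.4),(340.9,269.3),(279,276.1)]]
print(np.array(C),np.mean(C,0)); print('pin',pix2w('top',(304.1,256.9),z=0),pix2w('scene',(311.5,266),z=0),pix2w('scene',(287.3,235.5),z=61.5))
W=cloud('top',np.load('top0.npy'))
m=(W[...,2]>60)
for lo,hi in [(60,150),(150,250),(250,400)]:
    m=(W[...,2]>lo)&(W[...,2]<hi); n,l,st,ce=cv2.connectedComponentsWithStats(m.astype(np.uint8))
    for i in range(1,n):
        if st[i,4]>25:
            P=W[l==i];print(lo,hi,st[i,4],np.nanmin(P,0),np.nanmax(P,0))
move(618,221.5,215,79)
E
```

```text
[[ 560.5   33.5   10. ]
 [ 578.  -115.7   10. ]
 [ 475.8 -127.1   10. ]
 [ 461.1   19.6   10. ]] [518.8 -47.4  10. ]
pin [506.3 -39.7   0. ] [510.3 -47.2   0. ] [457.  -48.3  61.5]
60 150 1316 [796.1 -42.4  60.2] [900.5  64.5 125.1]
60 150 581 [ 696.6 -314.1   60. ] [ 755.1 -254.7  125.9]
60 150 293 [681.8  10.   60. ] [749.4  78.1  88.8]
60 150 1272 [ 500.7 -669.6   60.9] [ 671.7 -562.1  149.9]
60 150 1563 [560.3 165.9  60. ] [672.2 267.7 148.2]
60 150 2186 [393.3 515.7  60.8] [580.2 633.9 147.7]
60 150 729 [ 449.9 -103.8   60.1] [569.3  21.5  71.9]
60 150 6115 [  13.1 -729.9   60. ] [ 167.  -505.6   92.9]
60 150 638 [ 28.  -99.9  60.7] [106.4  58.7 150. ]
60 150 1480 [ 22.3 405.4  60. ] [ 74.  567.4 103.7]
150 250 551 [822.6 -16.6 161.1] [879.1  38.9 172. ]
150 250 4586 [ 505.  -711.5  150. ] [ 692.  -567.1  250. ]
150 250 533 [589.3 193.3 150. ] [643.2 249.4 161.3]
150 250 635 [443.5 534.6 164.6] [558.5 569.4 229.7]
150 250 26 [189.8 449.6 237.7] [196.6 462.9 249.1]
150 250 1042 [ 52.6 -91.3 150.2] [104.7  37.9 194.2]
250 400 2090 [ 541.6 -687.6  250. ] [ 657.2 -603.7  336.4]
250 400 1359 [139.2 407.7 250.2] [218.8 473.4 350.2]
pos [206.  510.  238.7] head 68.0 -> linear [  23.7 -490.1 -113.2] yaw -0.192 j6 -0.22 t 2.4
```

move_arm --gripper '[-1, -1, -1, -1, -1, -1, -1, -1]' --pt "0 -40 -9" --pt "0 -80 -18" --pt "0 -120 -28" --pt "0 -160 -37" --pt "0 -200 -46" --pt "0 -240 -55" --pt "0 -280 -65" --pt "0 -320 -74" --yaw '[-0.02, -0.05, -0.07, -0.1, -0.12, -0.14, -0.17, -0.19]'

```text
time_s: 3.2
ee_pos: [476.2, 320.3, 238.9]
tcp_rot: [0.546, -0.45, 0.546, 0.45]
wrist_force: [-0.6, 1.3, 0.1]
grip_width: 88.1
```

Run:
```python
from h import *
move(618,221.5,215,79)
p,d=bot.camera('wrist');save(p,'w1.png');np.save('w1.npy',d)
```

```text
pos [476.2 320.3 238.9] head 79.0 -> linear [  23.9 -158.1  -69.8] yaw -0.001 j6 -0.99 t 3.2
```

View pics/w1.png

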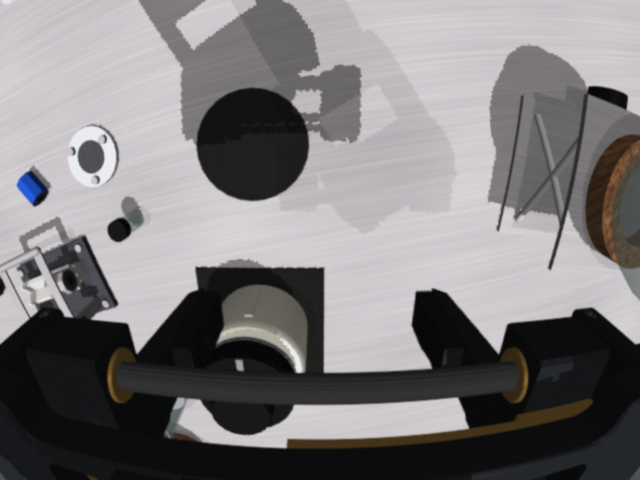

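move_arm --gripper '[-1, -1, -1, -1, -1, -1, -1, -1]' --pt "4 -30 -13" --pt "8 -60 -26" --pt "12 -90 -40" --pt "16 -120 -53" --pt "20 -145 -64" --pt "24 -158 -70" --pt "24 -158 -70" --pt "24 -158 -70" --yaw '[0, 0, 0, 0, 0, 0, 0, 0]'

```text
time_s: 4.05
ee_pos: [615.8, 223.1, 214.8]
tcp_rot: [0.546, -0.449, 0.546, 0.45]
wrist_force: [-0.2, 0.7, 0.3]
grip_width: 88.1
```

Run:
```python
from h import *
move(618,221.5,136,79)
for c in ['wrist','scene']:
    p,d=bot.camera(c);save(p,c+'2.png');np.save(c+'2.npy',d)
a=cv2.imread('pics/scene2.png')
cv2.imwrite('pics/c5.png',cv2.resize(a[90:240,340:500],None,fx=4,fy=4,interpolation=cv2.INTER_CUBIC))
```

```text
pos [615.8 223.1 214.8] head 78.9 -> linear [78.8 -2.5 -1.2] yaw -0.001 j6 -1.21 t 4.05
```

View pics/wrist2.png

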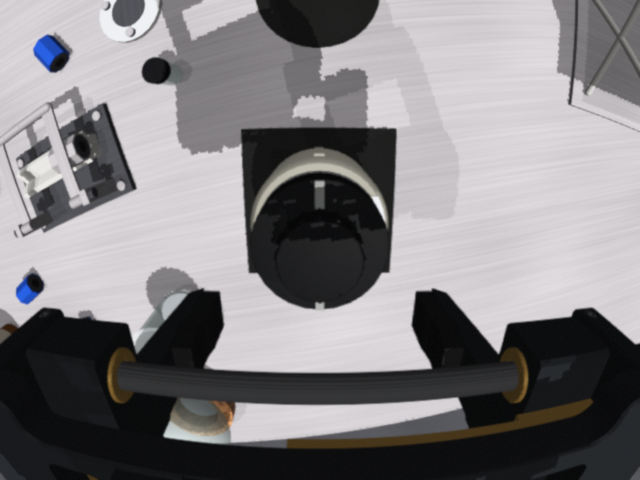

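View pics/c5.png

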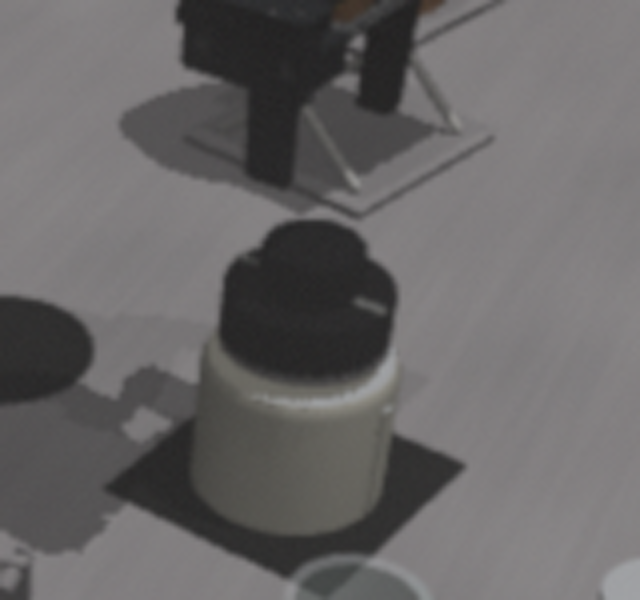

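```bash
cat >> h.py <<'E'
def wray():
    c=bot.calibration('wrist');K=np.array(c['intrinsics']);H=np.array(c['hand_eye'])
    return K,H
def wcloud(d,s):
    K,H=wray();v,u=np.mgrid[0:480,0:640]
    a=u-K[0,2];b=v-K[1,2];r=np.hypot(a,b);th=np.minimum(r/K[0,0],1.5)
    k=np.tan(th)/np.maximum(r,1e-9)
    P=np.stack([a*k*d,b*k*d,d],-1).reshape(-1,3)
    T=P@H[:3,:3].T+H[:3,3]; W=T@rot(s['tcp_rot']).T+s['ee_pos']
    W[d.reshape(-1)<=0]=np.nan
    return W.reshape(480,640,3)
def wpix2w(uv,z,s):
    K,H=wray();a=uv[0]-K[0,2];b=uv[1]-K[1,2];r=np.hypot(a,b);th=r/K[0,0]
    ray=np.array([a/r*np.sin(th),b/r*np.sin(th),np.cos(th)]) if r>0 else np.array([0,0,1.])
    R=rot(s['tcp_rot']);w=R@H[:3,:3]@ray;o=R@H[:3,3]+s['ee_pos']
    return o+w*(z-o[2])/w[2]
E
python3 - <<'E'
from h import *
np.set_printoptions(precision=1,suppress=True)
s=bot.read_state()
W=wcloud(np.load('wrist2.npy'),s)
P=sel(W,(616,221),60,152,165);print('knob',len(P),P.mean(0),circ(P),np.median(P[:,2]))
P=sel(W,(616,221),60,127,136);print('rim',len(P),circ(P),np.median(P[:,2]))
for uv,z in [((319,185),133),((319,306),133),((320,152),88)]: print(wpix2w(uv,z,s))
# base plate
im=cv2.imread('pics/wrist2.png')
m=(im.max(-1)<80)&(np.abs(W[...,2]-10)<7)&(np.hypot(W[...,0]-518,W[...,1]+45)<120)
P=W[m];r=cv2.minAreaRect(P[:,:2].astype(np.float32));print('base',len(P),r)
m=(im.max(-1)<50)&(np.abs(W[...,2]-0)<8)&(np.hypot(W[...,0]-408,W[...,1]-260)<90)
P=W[m];print('mat',len(P),circ(P))
m=(im.max(-1)<50)&(np.abs(W[...,2]-0)<8)&(np.hypot(W[...,0]-618,W[...,1]-221)<140);P=W[m];print('jarmat',cv2.minAreaRect(P[:,:2].astype(np.float32)))
E
```

```text
knob 6078 [615.3 224.1 158.1] (array([617.4, 223.6]), 28.73431968688965) 158.27646891434287
rim 7672 (array([617.3, 223.7]), 46.73233413696289) 132.37863358668477
[575.8 231.7 133. ]
[659.6 215.3 133. ]
[559.9 235.7  88. ]
base 1976 ((484.45928955078125, -41.09642028808594), (164.36279296875, 145.1435089111328), 4.621716022491455)
mat 4326 (array([419.6, 261.1]), 57.348079681396484)
jarmat ((617.138916015625, 223.7687530517578), (147.8501434326172, 148.09889221191406), 79.0911865234375)
```

Run:
```python
from h import *
move(617.5,222.5,134,79); print(bot.read_state()['qd'])
```

```text
pos [615.6 223.5 215.3] head 79.0 -> linear [81.3 -2.  -0.6] yaw -0.001 j6 -1.21 t 4.15
[ 0.00206182 -0.00263539 -0.00188945 -0.00070404 -0.00070722 -0.00397804]
```

move_arm --gripper '[-1, -1, -1, -1, -1, -1, -1, -1]' --pt "15 -2 0" --pt "35 -2 0" --pt "55 -2 0" --pt "70 -2 0" --pt "78 -2 0" --pt "80 -2 0" --pt "80 -2 0" --pt "80 -2 0" --yaw '[0, 0, 0, 0, 0, 0, 0, 0]'

```text
time_s: 4.95
ee_pos: [618.7, 222.3, 135.8]
tcp_rot: [0.547, -0.45, 0.545, 0.449]
wrist_force: [-1.1, -0.1, -0.4]
grip_width: 87.8
```

Run:
```python
from h import *
move(617.5,222.5,134,79); print(bot.read_state()['wrist_force'])
p,d=bot.camera('wrist');save(p,'w3.png')
```

```text
pos [618.7 222.3 135.8] head 78.9 -> linear [ 1.8  1.2 -0. ] yaw -0.002 j6 -1.21 t 4.95
[-1.09388621 -0.1391101  -0.43521633]
```

View pics/w3.png

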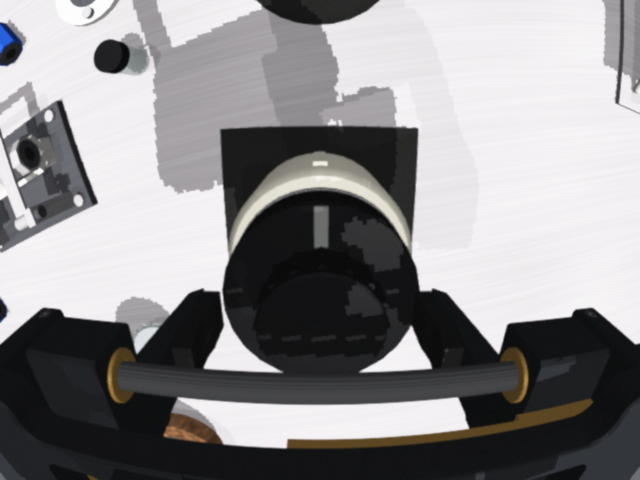

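move_arm --gripper '[-1, 1, 1, 1, 1, 1, 1, 1]' --pt "2 0 0" --pt "2 0 0" --pt "2 0 0" --pt "2 0 0" --pt "2 0 0" --pt "2 0 0" --pt "2 0 0" --pt "2 0 0" --yaw '[0, 0, 0, 0, 0, 0, 0, 0]' --force 60

```text
time_s: 5.8
ee_pos: [618.6, 222.6, 132.9]
tcp_rot: [0.546, -0.449, 0.546, 0.449]
wrist_force: [1.2, 4.8, -0.2]
grip_width: 52.7
```

move_arm --gripper '[1, 1, 1, 1, 1, 1, 1, 1]' --pt "1 0 0" --pt "2 0 0" --pt "3 0 0" --pt "4 0 0" --pt "5 0 0" --pt "5 0 0" --pt "5 0 0" --pt "5 0 0" --yaw '[0, 0, 0, 0, 0, 0, 0, 0]'

```text
time_s: 6.6
ee_pos: [618.7, 222.6, 129.7]
tcp_rot: [0.547, -0.45, 0.545, 0.449]
wrist_force: [-2.2, 4.5, 11.4]
grip_width: 52.6
```

move_arm --gripper '[1, 1, 1, 1, 1, 1, 1, 1]' --pt "1 0 0" --pt "2 0 0" --pt "2 0 0" --pt "2 0 0" --pt "2 0 0" --pt "2 0 0" --pt "2 0 0" --pt "2 0 0" --yaw '[0, 0, 0, 0, 0, 0, 0, 0]'

```text
time_s: 7.4
ee_pos: [618.8, 222.6, 128.1]
tcp_rot: [0.547, -0.45, 0.545, 0.449]
wrist_force: [-4.0, 4.0, 13.2]
grip_width: 53.2
```

move_arm --gripper '[1, 1, 1, 1, 1, 1, 1, 1]' --pt "0.5 0 0" --pt "0.5 0 0" --pt "0.5 0 0" --pt "0.5 0 0" --pt "0.5 0 0" --pt "0.5 0 0" --pt "0.5 0 0" --pt "0.5 0 0" --yaw '[0, -0.14, -0.29, -0.44, -0.59, -0.74, -0.89, -1.04]'

```text
time_s: 8.2
ee_pos: [619.2, 223.9, 128.0]
tcp_rot: [-0.251, 0.663, -0.247, -0.661]
wrist_force: [0.3, 12.8, 12.9]
grip_width: 52.5
```

Run:
```python
from h import *
move(617.5,222.5,134,139); s=bot.read_state();print(s['wrist_force'],s['torque'],s['grip_width'])
p,d=bot.camera('wrist');save(p,'w4.png')
```

```text
pos [619.2 223.9 128. ] head 138.8 -> linear [-6.   2.1  0.4] yaw -0.004 j6 -2.26 t 8.2
[ 0.27597537 12.79936634 12.92478149] [ 2.14627217  0.04473022 -1.41851774] 52.45098452624946
```

View pics/w4.png

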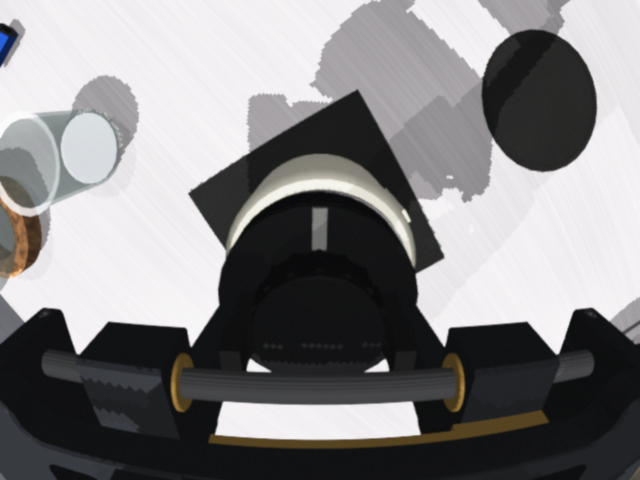

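move_arm --gripper '[1, 1, 1, 1, 1, 1, 1, 1]' --pt "-5 0 0" --pt "-10 0 0" --pt "-18 0 0" --pt "-30 0 0" --pt "-45 0 0" --pt "-60 0 0" --pt "-75 0 0" --pt "-90 0 0" --yaw '[0, 0, 0, 0, 0, 0, 0, 0]'

```text
time_s: 9.05
ee_pos: [618.2, 221.4, 215.5]
tcp_rot: [0.25, -0.661, 0.251, 0.661]
wrist_force: [-0.0, -0.7, -1.0]
grip_width: 53.7
```

Run:
```python
from h import *
move(408,260,140,139); s=bot.read_state();print(s['wrist_force'],s['torque'],s['grip_width'])
p,d=bot.camera('wrist');save(p,'w5.png')
p,d=bot.camera('scene');save(p,'s5.png')
```

```text
pos [618.2 221.4 215.5] head 138.5 -> linear [ 75.7 110.4 182.9] yaw -0.009 j6 -2.25 t 9.05
[-0.02960512 -0.71311944 -0.95803555] [5.43913222e-02 8.13638883e-02 8.83510632e-05] 53.73380134071248
```

View pics/s5.png

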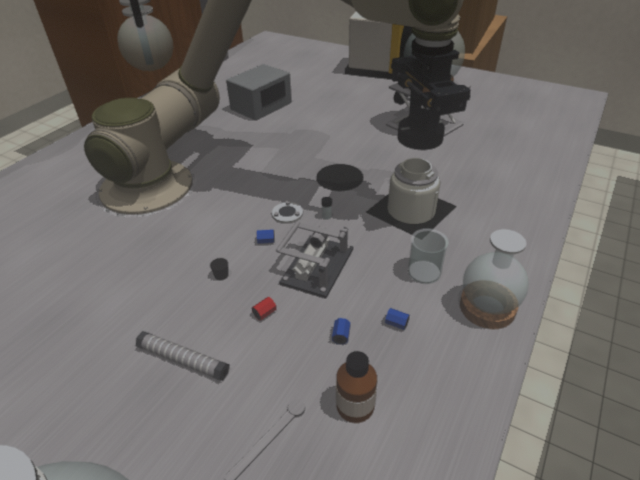

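move_arm --gripper '[1, 1, 1, 1, 1, 1, 1, 1]' --pt "0 16 26" --pt "0 32 52" --pt "15 48 79" --pt "35 64 105" --pt "60 80 132" --pt "80 95 158" --pt "100 110 183" --pt "115 110 183" --yaw '[0, 0, 0, 0, 0, 0, 0, 0]'

```text
time_s: 9.95
ee_pos: [404.3, 260.8, 98.6]
tcp_rot: [0.249, -0.66, 0.251, 0.663]
wrist_force: [0.9, 0.3, 0.2]
grip_width: 52.6
```

Run:
```python
from h import *
np.set_printoptions(precision=1,suppress=True)
move(408,260,40,139); s=bot.read_state();print(s['wrist_force'],s['grip_width'])
for c in ['top','scene']:
    p,d=bot.camera(c);save(p,c+'6.png');np.save(c+'6.npy',d)
    W=cloud(c,d);P=sel(W,(618,222),36,112,126);print(c,len(P),circ(P),np.median(P[:,2]))
a=cv2.imread('pics/top6.png')
cv2.imwrite('pics/c6.png',cv2.convertScaleAbs(cv2.resize(a[150:350,130:350],None,fx=3.5,fy=3,interpolation=cv2.INTER_CUBIC),alpha=1.6))
```

```text
pos [404.3 260.8  98.6] head 138.6 -> linear [58.6 -2.1 -3.4] yaw -0.007 j6 -2.09 t 9.95
[0.9 0.3 0.2] 52.59549493989113
top 209 (array([618.2, 222. ]), 35.78309631347656) 117.81064866858
scene 272 (array([618. , 221.9]), 35.674278259277344) 117.28976562534868
```

View pics/c6.png

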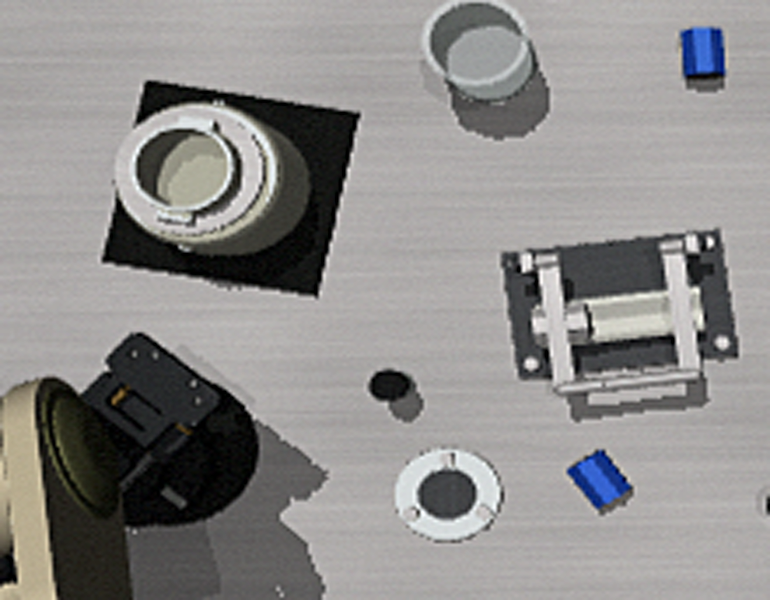

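move_arm --gripper '[1, 1, 1, 1, 1, 1, 1, 1]' --pt "15 -2 -3" --pt "30 -2 -3" --pt "42 -2 -3" --pt "52 -2 -3" --pt "58 -2 -3" --pt "61 -2 -3" --pt "63 -2 -3" --pt "63 -2 -3" --yaw '[0, 0, 0, 0, 0, 0, 0, 0]'

```text
time_s: 10.85
ee_pos: [412.2, 260.5, 37.4]
tcp_rot: [-0.251, 0.661, -0.251, -0.661]
wrist_force: [0.3, 0.8, -0.0]
grip_width: 52.8
```

move_arm --gripper '[1, 1, 1, 1, 1, 1, 1, 1]' --pt "1 0 0" --pt "2 0 0" --pt "3 0 0" --pt "4 0 0" --pt "4 0 0" --pt "4 0 0" --pt "4 0 0" --pt "4 0 0" --yaw '[0, 0, 0, 0, 0, 0, 0, 0]'

```text
time_s: 11.65
ee_pos: [412.1, 260.5, 33.3]
tcp_rot: [-0.251, 0.661, -0.251, -0.661]
wrist_force: [0.6, -0.1, -1.1]
grip_width: 52.8
```

move_arm --gripper '[1, 1, 1, 1, 1, 1, 1, 1]' --pt "1 0 0" --pt "2 0 0" --pt "3 0 0" --pt "3 0 0" --pt "3 0 0" --pt "3 0 0" --pt "3 0 0" --pt "3 0 0" --yaw '[0, 0, 0, 0, 0, 0, 0, 0]'

```text
time_s: 12.45
ee_pos: [412.1, 260.6, 32.6]
tcp_rot: [-0.251, 0.662, -0.25, -0.661]
wrist_force: [-9.9, -1.9, 30.9]
grip_width: 53.1
```

move_arm --gripper '[1, 1, 0, -1, -1, -1, -1, -1]' --pt "-1 0 0" --pt "-2.4 0 0" --pt "-2.4 0 0" --pt "-2.4 0 0" --pt "-2.4 0 0" --pt "-2.4 0 0" --pt "-2.4 0 0" --pt "-2.4 0 0" --yaw '[0, 0, 0, 0, 0, 0, 0, 0]'

```text
time_s: 13.25
ee_pos: [412.1, 260.5, 32.6]
tcp_rot: [0.251, -0.661, 0.251, 0.661]
wrist_force: [-0.2, 0.2, 1.3]
grip_width: 87.8
```

move_arm --gripper '[-1, -1, -1, -1, -1, -1, -1, -1]' --pt "-5 0 0" --pt "-20 0 0" --pt "-40 0 0" --pt "-65 0 0" --pt "-95 0 0" --pt "-120 0 0" --pt "-150 0 0" --pt "-180 0 0" --yaw '[0, 0, 0, 0, 0, 0, 0, 0]'

```text
time_s: 14.05
ee_pos: [411.8, 260.4, 214.2]
tcp_rot: [-0.251, 0.661, -0.251, -0.661]
wrist_force: [1.2, -0.1, -0.6]
grip_width: 88.2
```

Run:
```python
from h import *
np.set_printoptions(precision=1,suppress=True)
s=bot.read_state();print(s['wrist_force'],s['grip_width'])
p,d=bot.camera('wrist');save(p,'w7.png');np.save('w7.npy',d)
W=wcloud(d,s);P=sel(W,(409,260),60,50,65);print(len(P),circ(P),np.median(P[:,2]))
# view cradle: TCP in front (robot side?) 
move(440,-45,230,6.9)
```

```text
[ 1.2 -0.1 -0.6] 88.19789759252097
3125 (array([411. , 258.4]), 28.47762680053711) 57.72762575028267
pos [413.4 261.  218.8] head 138.5 -> linear [ -11.7  211.5 -222.7] yaw 2.297 j6 -2.1 t 14.1
```

View pics/w7.png

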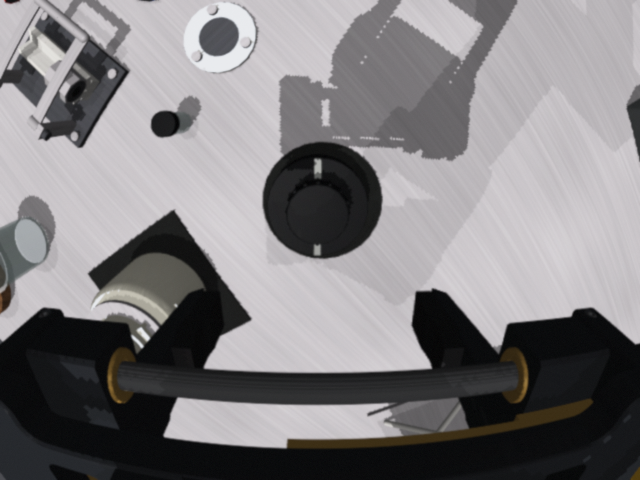

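move_arm --gripper '[-1, -1, -1, -1, -1, -1, -1, -1]' --pt "-4 14 -20" --pt "-6 28 -42" --pt "-8 44 -65" --pt "-10 60 -90" --pt "-12 75 -113" --pt "-14 92 -138" --pt "-16 107 -160" --pt "-17 122 -183" --yaw '[0.14, 0.28, 0.42, 0.56, 0.7, 0.84, 0.99, 1.14]'

```text
time_s: 14.9
ee_pos: [468.3, 46.7, 230.0]
tcp_rot: [0.569, -0.42, 0.569, 0.42]
wrist_force: [0.2, -0.7, -0.6]
grip_width: 87.9
```

Run:
```python
from h import *
move(510,-110,235,6.9)
```

```text
pos [468.3  46.7 230. ] head 72.8 -> linear [  -5.   -86.2 -137.4] yaw 1.15 j6 -1.42 t 14.9
```

move_arm --gripper '[-1, -1, -1, -1, -1, -1, -1, -1]' --pt "-1 -11 -17" --pt "-1 -22 -34" --pt "-2 -33 -52" --pt "-3 -44 -70" --pt "-4 -55 -88" --pt "-5 -66 -106" --pt "-5 -77 -123" --pt "-5 -86 -137" --yaw '[0.14, 0.29, 0.44, 0.58, 0.72, 0.87, 1.01, 1.15]'

```text
time_s: 15.7
ee_pos: [511.0, -109.2, 234.8]
tcp_rot: [0.706, -0.043, 0.706, 0.043]
wrist_force: [0.9, 0.0, 1.0]
grip_width: 88.4
```

Run:
```python
from h import *
np.set_printoptions(precision=1,suppress=True)
s=bot.read_state();move(510,-110,235,6.9)
p,d=bot.camera('wrist');save(p,'w8.png');np.save('w8.npy',d)
import pickle;pickle.dump(s,open('s8.pkl','wb'))
W=wcloud(d,s)
im=p
P=sel(W,(518,-45),130,55,72);r=cv2.minAreaRect(P[:,:2].astype(np.float32));print('strap',len(P),r)
m=(im.max(-1)<75)&(np.abs(W[...,2]-10)<5)&(np.hypot(W[...,0]-518,W[...,1]+45)<120)
P=W[m];r=cv2.minAreaRect(P[:,:2].astype(np.float32));print('base',len(P),r)
c=cv2.resize(p[60:300,180:460],None,fx=2.8,fy=2.5,interpolation=cv2.INTER_CUBIC);save(c,'c8.png')
```

```text
pos [ 511.  -109.2  234.8] head 6.9 -> linear [-0.2 -0.7 -1.1] yaw 0.0 j6 -0.56 t 15.7
strap 6321 ((508.834228515625, -44.72271728515625), (109.6414794921875, 127.87335205078125), 6.697005271911621)
base 4836 ((487.69189453125, -48.042152404785156), (163.56658935546875, 147.4023895263672), 9.212933540344238)
```

View pics/w8.png

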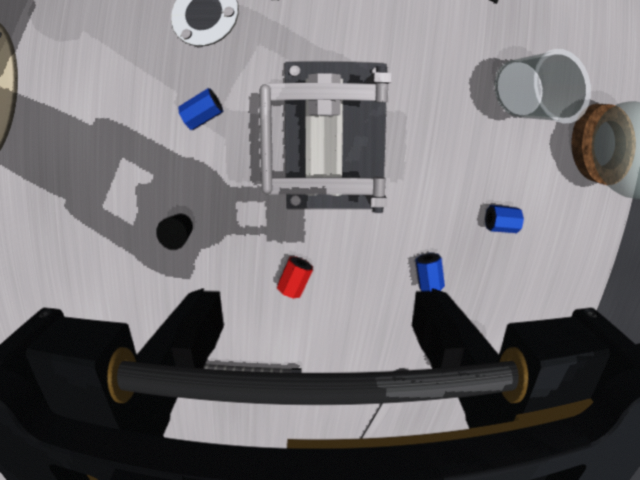

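View pics/c8.png

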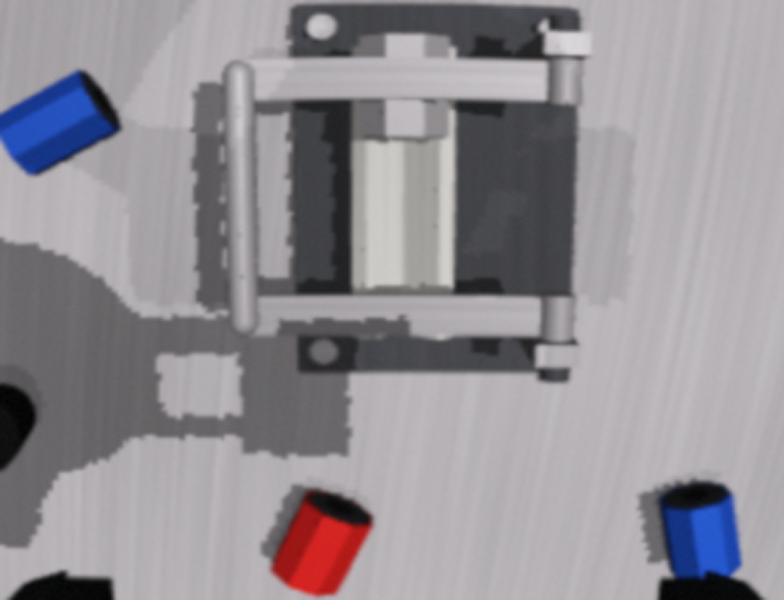

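Run:
```python
from h import *
import pickle
np.set_printoptions(precision=1,suppress=True)
s=pickle.load(open('s8.pkl','rb'))
f=lambda x,y:(180+x/2.8,60+y/2.5)
for n,c,z in [('bar',(240,195),64.5),('bar_a',(240,70),64.5),('bar_b',(245,320),64.5),('spent_far',(405,34),59),('spent_near',(407,137),59),('V edge L',(350,230),37),('V edge R',(457,230),37),('hinge a',(565,80),63),('hingeb',(557,318),63)]: print(n,wpix2w(f(*c),z,s))
W=wcloud(np.load('w8.npy'),s)
P=sel(W,(509,-45),60,56,64)
th=np.radians(6.9);e=np.array([np.cos(th),np.sin(th)]);g=np.array([-e[1],e[0]])
O=np.array([509.6,-45.5])
for cam in ['w','top','scene']:
    Wc=W if cam=='w' else cloud(cam,np.load(cam+('0' if cam=='top' else '6')+'.npy'))
    q=(Wc[...,:2]-O);X=q@e;Y=q@g;Z=Wc[...,2]
    m=(abs(X)<25)&(abs(Y)<66)&(Z>38)&(Z<75)
    print(cam,'Vregion',m.sum())
    m=(abs(X)<25)&(abs(Y)<66)&(Z>53)&(Z<60.2); print(' spent top',m.sum(),X[m].min(),X[m].max(),np.median(X[m]),Y[m].min(),Y[m].max())
    m=(abs(X+50)<15)&(abs(Y)<30)&(Z>55)&(Z<72); print(' bar',m.sum(),X[m].min(),X[m].max(),np.median(X[m]),np.percentile(Z[m],90))
    m=(abs(X-48)<15)&(abs(abs(Y)-54)<4)&(Z>55)&(Z<72); print(' posts',m.sum(),X[m].min(),X[m].max())
    m=(abs(X)<110)&(abs(Y)<110)&(Z>58)&(Z<72); print(' Yext',Y[m].min(),Y[m].max())
move(460,-51.5,80,6.9)
```

```text
bar [459.7 -49.6  64.5]
bar_a [455.2  -6.9  64.5]
bar_b [465.3 -93.   64.5]
spent_far [502.8  11.1  59. ]
spent_near [507.7 -24.4  59. ]
V edge L [493.8 -60.8  37. ]
V edge R [528.8 -56.5  37. ]
hinge a [552.6   1.9  63. ]
hingeb [562.1 -80.8  63. ]
w Vregion 2889
 spent top 595 -15.220664973104107 12.645786562744956 -0.48678856521964137 -33.22830444719592 58.06124404579254
 bar 810 -55.392298407305255 -45.00393525930375 -49.824081071381315 67.74036824105633
 posts 337 40.134042818149936 54.338921448208666
 Yext -63.234546918108904 64.61555173829676
top Vregion 418
 spent top 110 -23.695130313654744 24.536662670905507 -0.00011568596580296964 -46.687256275473615 55.24797011194064
 bar 116 -56.578462627252776 -46.76344382542459 -51.64834043793812 68.05498862034062
 posts 41 39.40842120762886 53.346125711225234
 Yext -64.80680273717854 61.889595898671594
scene Vregion 505
 spent top 86 -18.907223442139014 15.310999683684045 3.1106539888413383 -45.8347794824217 57.65528642349256
 bar 113 -53.52835481993525 -42.94091316456929 -46.81515020165787 67.81616455472897
 posts 69 40.91700322237407 56.643208637256954
 Yext -64.46533911202003 65.73963742442884
pos [ 511.6 -111.   234.6] head 6.5 -> linear [154.5  65.1 -44.6] yaw -0.008 j6 -0.55 t 15.75
```

move_arm --gripper '[0.2, 0.2, 0.2, 0.2, 0.2, 0.2, 0.2, 0.2]' --pt "0 20 -15" --pt "10 45 -30" --pt "30 64 -44" --pt "60 64 -44" --pt "95 64 -44" --pt "125 64 -44" --pt "145 64 -44" --pt "145 64 -44" --yaw '[0, 0, 0, 0, 0, 0, 0, 0]'

```text
time_s: 16.55
ee_pos: [457.8, -49.5, 87.9]
tcp_rot: [0.704, -0.045, 0.707, 0.046]
wrist_force: [-0.2, 0.1, 0.3]
grip_width: 35.2
```

Run:
```python
from h import *
move(460,-51.5,47,6.9)
p,d=bot.camera('wrist');save(p,'w9.png');p,d=bot.camera('scene')
c=cv2.resize(p[150:320,220:420],None,fx=3.5,fy=3.5,interpolation=cv2.INTER_CUBIC);save(c,'c9.png')
```

```text
pos [457.8 -49.5  87.9] head 7.4 -> linear [40.9 -2.4  2.1] yaw 0.009 j6 -0.5 t 16.55
```

View pics/c9.png

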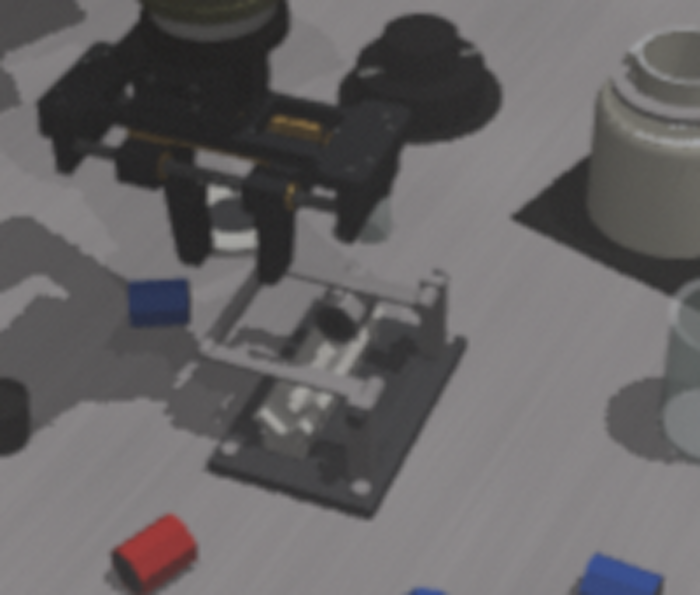

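View pics/w9.png

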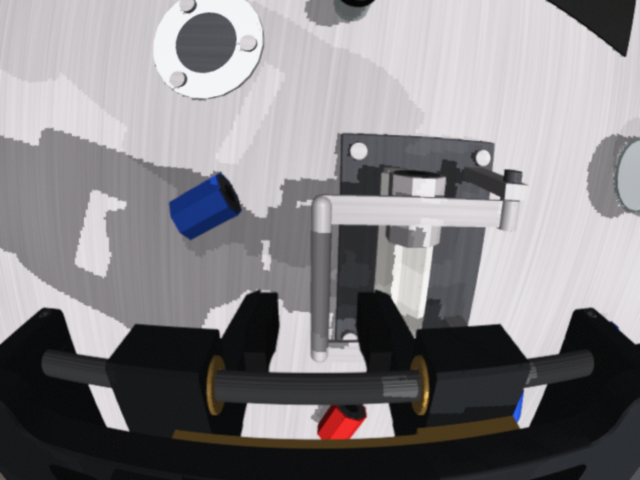

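move_arm --gripper '[0.2, 0.2, 0.2, 0.2, 1, 1, 1, 1]' --pt "15 -1 0" --pt "28 -1 0" --pt "37 -1 0" --pt "41 -1 0" --pt "41 -1 0" --pt "41 -1 0" --pt "41 -1 0" --pt "41 -1 0" --yaw '[0, 0, 0, 0, 0, 0, 0, 0]' --force 6

```text
time_s: 17.45
ee_pos: [459.4, -51.4, 49.1]
tcp_rot: [0.706, -0.045, 0.705, 0.045]
wrist_force: [-1.3, -0.9, 3.1]
grip_width: 9.6
```

move_arm --gripper '[1, 1, 1, 1, 1, 1, 1, 1]' --pt "-19.5 0 2" --pt "-38 0 7.7" --pt "-55.3 0 17" --pt "-70.3 0 29.7" --pt "-82.5 0 45" --pt "-91.3 0 62.5" --pt "-96.6 0 81.3" --pt "-98 0 101" --yaw '[0, 0, 0, 0, 0, 0, 0, 0]'

```text
time_s: 18.25
ee_pos: [560.2, -38.6, 147.7]
tcp_rot: [0.706, -0.045, 0.705, 0.044]
wrist_force: [-1.2, -2.2, 0.5]
grip_width: 9.6
```

move_arm --gripper '[1, 1, 1, 1, 1, 1, 1, 1]' --pt "2.5 0 19.4" --pt "9 0 38" --pt "18.7 0 54.8" --pt "31.8 0 69.4" --pt "47.4 0 81" --pt "65 0 89.4" --pt "80 0 93.5" --pt "84 0 94" --yaw '[0, 0, 0, 0, 0, 0, 0, 0]'

```text
time_s: 19.05
ee_pos: [653.1, -26.7, 61.1]
tcp_rot: [0.706, -0.045, 0.706, 0.045]
wrist_force: [3.1, -1.6, 0.2]
grip_width: 10.1
```

move_arm --gripper '[0.6, 0.4, 0.4, 0.4, 0.4, 0.4, 0.4, 0.4]' --pt "0 0 0" --pt "0 0 0" --pt "0 0 0" --pt "-20 0 0" --pt "-50 0 0" --pt "-85 0 -25" --pt "-110 0 -60" --pt "-120 0 -95" --yaw '[0, 0, 0, 0, 0, 0, 0, 0]'

```text
time_s: 19.85
ee_pos: [557.9, -38.8, 185.6]
tcp_rot: [0.707, -0.046, 0.704, 0.044]
wrist_force: [0.4, -0.1, 0.2]
grip_width: 26.0
```

Run:
```python
from h import *
np.set_printoptions(precision=1,suppress=True)
move(505.2,-6.7,100,6.9)
s=bot.read_state()
p,d=bot.camera('wrist');save(p,'w10.png');np.save('w10.npy',d);p,d=bot.camera('scene')
c=cv2.resize(p[150:320,220:420],None,fx=3.5,fy=3.5,interpolation=cv2.INTER_CUBIC);save(c,'c10.png')
```

```text
pos [557.9 -38.8 185.6] head 7.3 -> linear [ 85.3  38.7 -48.6] yaw 0.007 j6 -0.41 t 19.85
```

View pics/c10.png

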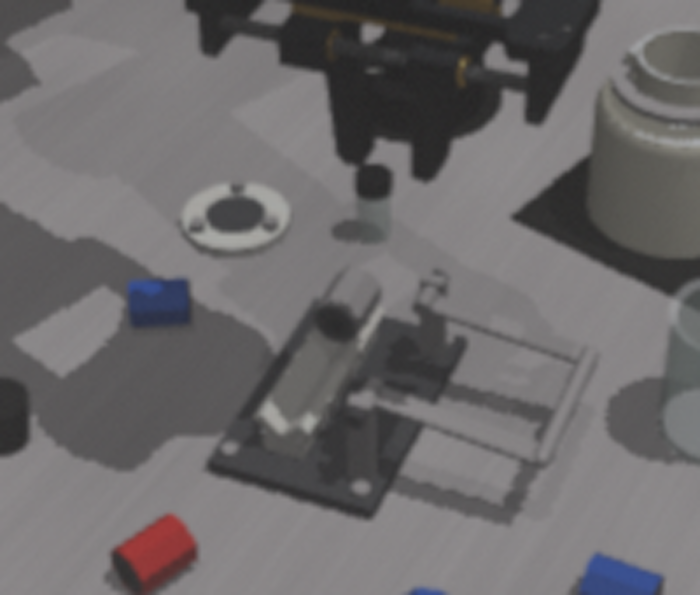

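View pics/w10.png

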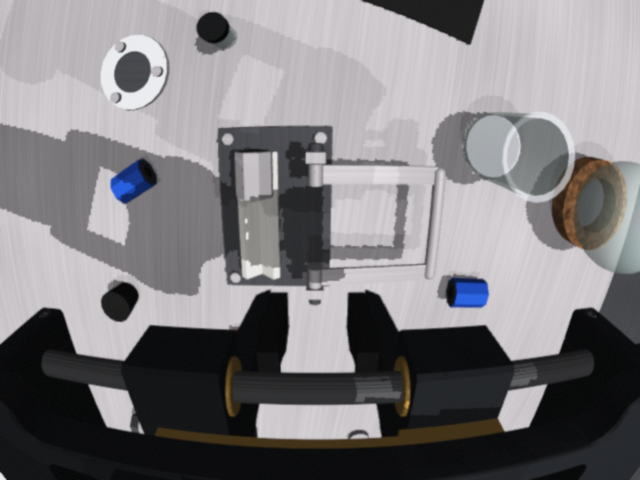

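Run:
```python
from h import *
np.set_printoptions(precision=1,suppress=True)
s=bot.read_state()
W=wcloud(np.load('w10.npy'),s)
O=np.array([509.6,-45.5]);th=np.radians(6.9);e=np.array([np.cos(th),np.sin(th)]);g=np.array([-e[1],e[0]])
q=W[...,:2]-O;X=q@e;Y=q@g;Z=W[...,2]
m=(abs(X)<22)&(Y>0)&(Y<75)&(Z>56)&(Z<64)
print(m.sum(),X[m].min(),X[m].max(),X[m].mean(),Y[m].min(),Y[m].max(),Y[m].mean(),np.median(Z[m]))
m=(abs(X)<22)&(Y>0)&(Y<75)&(Z>47)&(Z<64)
print(m.sum(),X[m].min(),X[m].max(),Y[m].min(),Y[m].max())
x,y=O+e*X[m].mean()+g*(Y[m].min()+Y[m].max())/2;print(x,y)
p,d=bot.camera('top');Wt=cloud('top',d)
q=Wt[...,:2]-O;X=q@e;Y=q@g;Z=Wt[...,2]
m=(abs(X)<22)&(Y>0)&(Y<75)&(Z>47)&(Z<64);print(m.sum(),X[m].min(),X[m].max(),Y[m].min(),Y[m].max())
move(x,y,90,6.9)
```

```text
1157 -12.986837939421997 8.810584786650004 -2.173441195519922 22.251087009657102 58.509735844233155 40.60756750828894 59.34755062466829
1754 -17.022874718320192 11.777290601054277 21.900543426495556 58.82599413613144
503.29937247869066 -5.604720826085206
114 -14.90013128293805 10.906816866890118 18.95676804694441 55.36641808798759
pos [557.5 -38.7 184.4] head 7.2 -> linear [ 94.3  39.7 -49.8] yaw 0.006 j6 -0.41 t 20.0
```

move_arm --gripper '[0.1, 0.1, 0.1, 0.1, 0.1, 0.1, 0.1, 0.1]' --pt "0 20 -25" --pt "20 39 -49" --pt "50 39 -49" --pt "75 39 -49" --pt "95 39 -49" --pt "105 39 -49" --pt "107 39 -49" --pt "107 39 -49" --yaw '[0, 0, 0, 0, 0, 0, 0, 0]'

```text
time_s: 20.8
ee_pos: [505.5, -6.1, 75.9]
tcp_rot: [0.706, -0.045, 0.706, 0.045]
wrist_force: [1.1, 0.1, -0.3]
grip_width: 39.8
```

Run:
```python
from h import *
move(504.2,-6.5,41,6.9)
p,d=bot.camera('wrist');save(p[180:480,120:520],'w11.png')
p,d=bot.camera('scene')
c=cv2.resize(p[170:320,230:400],None,fx=4,fy=4,interpolation=cv2.INTER_CUBIC);save(c,'c11.png')
```

```text
pos [505.5  -6.1  75.9] head 7.3 -> linear [34.9 -0.2 -1.3] yaw 0.007 j6 -0.37 t 20.8
```

View pics/w11.png

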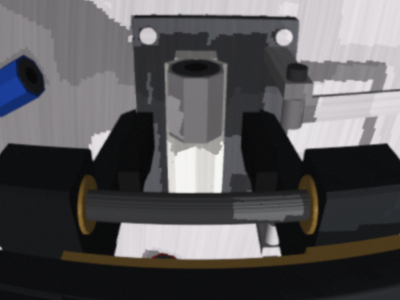

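View pics/c11.png

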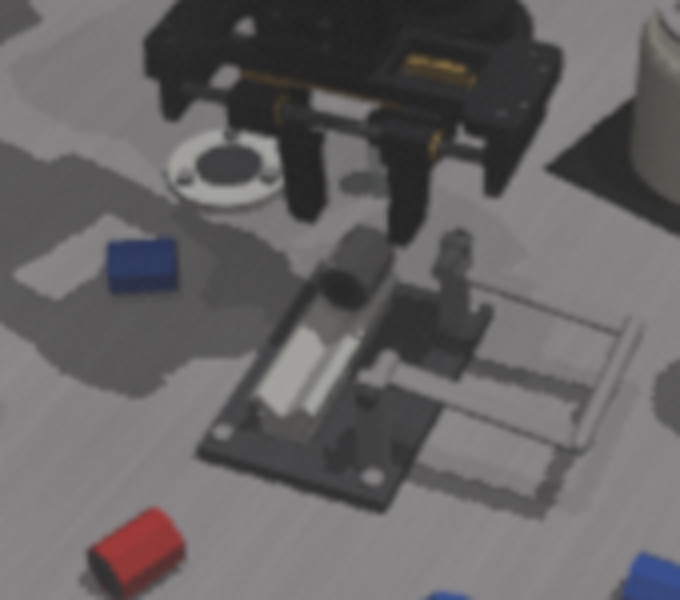

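move_arm --gripper '[0.1, 0.1, 0.1, 0.1, 1, 1, 1, 1]' --pt "10 0 -1" --pt "20 0 -1" --pt "30 0 -1" --pt "34 0 -1" --pt "34 0 -1" --pt "34 0 -1" --pt "34 0 -1" --pt "34 0 -1" --yaw '[0, 0, 0, 0, 0, 0, 0, 0]' --force 25

```text
time_s: 21.7
ee_pos: [504.0, -6.3, 41.9]
tcp_rot: [0.706, -0.045, 0.706, 0.045]
wrist_force: [-0.1, 0.2, -0.5]
grip_width: 27.4
```

move_arm --gripper '[1, 1, 1, 1, 1, 1, 1, 1]' --pt "-3 0 0" --pt "-12 0 0" --pt "-25 0 0" --pt "-45 0 0" --pt "-65 0 0" --pt "-90 0 0" --pt "-115 0 0" --pt "-130 0 0" --yaw '[0, 0, 0, 0, 0, 0, 0, 0]'

```text
time_s: 22.5
ee_pos: [504.2, -6.3, 174.3]
tcp_rot: [0.707, -0.045, 0.705, 0.045]
wrist_force: [-0.7, -0.1, -0.9]
grip_width: 27.7
```

Run:
```python
from h import *
move(618,222,172,6.9);move(618,222,172,79);move(618,222,172,-11);print(bot.read_state()['grip_width'])
p,d=bot.camera('wrist');save(p,'w12.png')
```

```text
pos [504.2  -6.3 174.3] head 7.3 -> linear [  2.5 212.  141.8] yaw 0.007 j6 -0.37 t 22.5
pos [504.2  -6.3 174.3] head 7.3 -> linear [  2.5 212.  141.8] yaw -1.252 j6 -0.37 t 22.5
pos [504.2  -6.3 174.3] head 7.3 -> linear [  2.5 212.  141.8] yaw 0.319 j6 -0.37 t 22.5
27.717274929513827
```

View pics/w12.png

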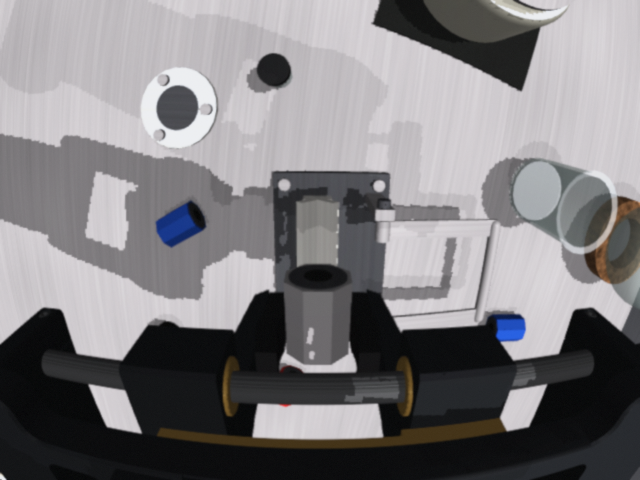

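move_arm --gripper '[1, 1, 1, 1, 1, 1, 1, 1]' --pt "0 20 13" --pt "0 50 33" --pt "0 85 57" --pt "0 120 80" --pt "0 155 104" --pt "0 185 124" --pt "0 204 137" --pt "0 212 142" --yaw '[0, 0, 0, 0, 0, 0, 0, 0]'

```text
time_s: 23.35
ee_pos: [618.1, 223.8, 171.1]
tcp_rot: [0.705, -0.045, 0.706, 0.046]
wrist_force: [0.0, 0.1, -1.3]
grip_width: 27.8
```

Run:
```python
from h import *
move(618,222,128,6.9);print(bot.read_state()['grip_width'])
s=bot.read_state()
p,d=bot.camera('wrist');save(p,'w13.png')
W=wcloud(d,s);P=sel(W,(618,222),60,115,126);print(len(P),circ(P))
p,d=bot.camera('scene')
c=cv2.resize(p[80:240,330:500],None,fx=4,fy=3.7,interpolation=cv2.INTER_CUBIC);save(c,'c13.png')
```

```text
pos [618.1 223.8 171.1] head 7.4 -> linear [43.1 -1.8 -0.3] yaw 0.008 j6 0.04 t 23.35
27.783140309493493
1566 (array([617.48815918, 225.37136841]), 37.30717086791992)
```

View pics/w13.png

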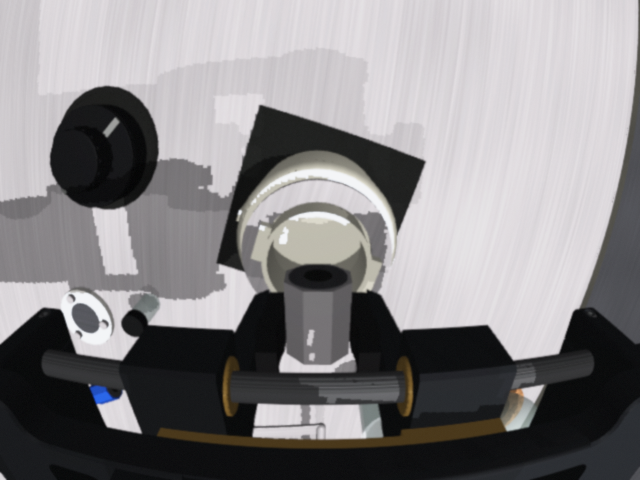

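View pics/c13.png

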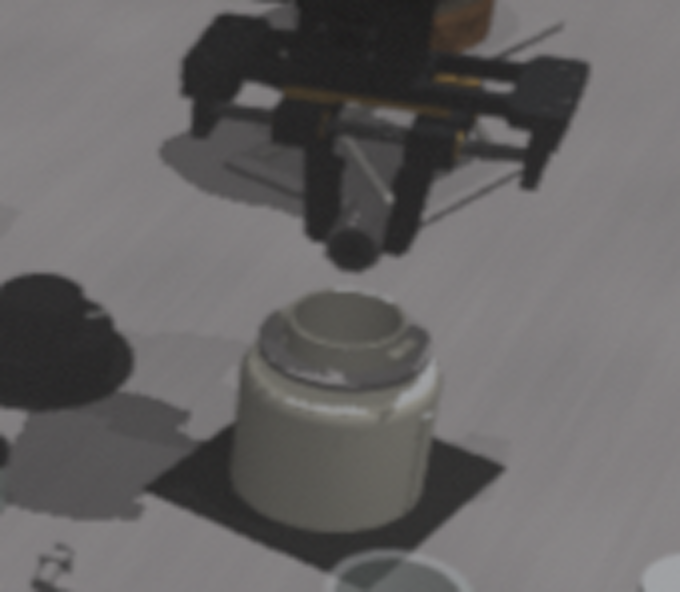

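move_arm --gripper '[1, 1, 1, 1, 1, -0.1, -0.3, -0.3]' --pt "15 0 0" --pt "30 0 0" --pt "40 0 0" --pt "46 0 0" --pt "46 0 0" --pt "46 0 0" --pt "46 0 0" --pt "46 0 0" --yaw '[0, 0, 0, 0, 0, 0, 0, 0]'

```text
time_s: 24.25
ee_pos: [618.2, 222.0, 126.3]
tcp_rot: [0.706, -0.045, 0.705, 0.045]
wrist_force: [0.3, -0.0, -0.2]
grip_width: 49.3
```

move_arm --gripper '[-0.3, -0.3, -0.3, -0.3, -0.3, -0.3, -0.3, -0.3]' --pt "-10 0 0" --pt "-30 0 0" --pt "-60 0 0" --pt "-90 0 0" --pt "-100 -40 0" --pt "-100 -80 0" --pt "-100 -120 0" --pt "-100 -160 0" --yaw '[0.14, 0.28, 0.42, 0.56, 0.7, 0.84, 0.99, 1.14]'

```text
time_s: 25.05
ee_pos: [638.2, 61.9, 226.2]
tcp_rot: [0.618, 0.345, 0.617, -0.345]
wrist_force: [0.3, 0.2, -0.6]
grip_width: 57.3
```

Run:
```python
from h import *
np.set_printoptions(precision=1,suppress=True)
s=bot.read_state();print(s['grip_width'])
p,d=bot.camera('top');save(p,'top14.png');np.save('top14.npy',d)
c=cv2.resize(p[170:250,150:240],None,fx=4,fy=4,interpolation=cv2.INTER_CUBIC)
c2=cv2.resize(p[240:335,400:480],None,fx=4,fy=4,interpolation=cv2.INTER_CUBIC)
h=max(c.shape[0],c2.shape[0]);o=np.zeros((h,c.shape[1]+c2.shape[1],3),np.uint8);o[:c.shape[0],:c.shape[1]]=c;o[:c2.shape[0],c.shape[1]:]=c2
save(cv2.convertScaleAbs(o,alpha=1.6),'c14.png')
p2,d2=bot.camera('scene');save(p2,'scene14.png');np.save('scene14.npy',d2)
for cam,dd in [('top',d),('scene',d2)]:
    W=cloud(cam,dd);F=sel(W,(433,-349),150,10,40);
    if len(F)>50: r=cv2.minAreaRect(F[:,:2].astype(np.float32));print(cam,len(F),F.mean(0),r)
move(433,-350,200,-84)
```

```text
57.25837280512624
top 923 [ 434.  -345.1   24.6] ((426.4443359375, -290.7026062011719), (169.77610778808594, 154.58697509765625), 5.956600189208984)
scene 1708 [ 443.  -347.7   24. ] ((428.6014099121094, -290.3065490722656), (172.53053283691406, 150.69825744628906), 6.0215373039245605)
pos [638.8  58.9 225.8] head -58.5 -> linear [  26.1 -389.   241.3] yaw 0.445 j6 0.93 t 25.15
```

View pics/c14.png

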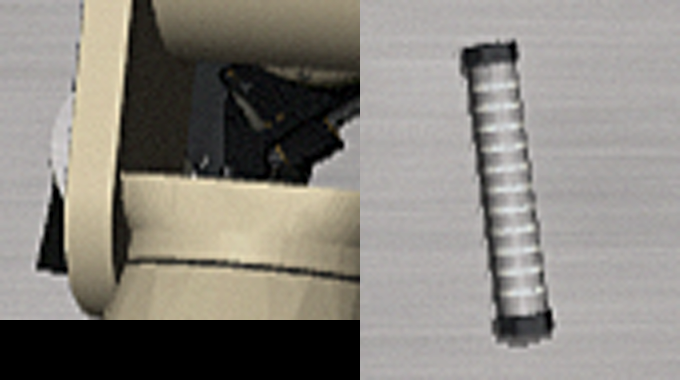

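View pics/scene14.png

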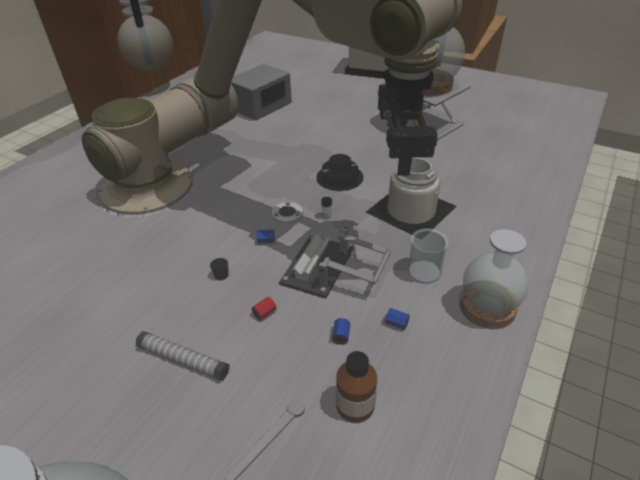

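move_arm --gripper '[-0.3, -0.3, -0.3, -0.3, -0.3, -0.3, -0.3, -0.3]' --pt "0 -30 15" --pt "0 -70 36" --pt "0 -110 56" --pt "0 -150 77" --pt "0 -190 97" --pt "0 -230 118" --pt "0 -270 138" --pt "0 -310 159" --yaw '[0.06, 0.12, 0.18, 0.24, 0.3, 0.36, 0.4, 0.445]'

```text
time_s: 25.95
ee_pos: [458.6, -236.3, 226.1]
tcp_rot: [0.528, 0.471, 0.527, -0.471]
wrist_force: [-0.0, 0.7, -0.2]
grip_width: 57.2
```

Run:
```python
from h import *
move(385,-355,200,-84)
p,d=bot.camera('top');save(p,'top15.png')
c=cv2.resize(p[170:340,150:280],None,fx=4,fy=3.5,interpolation=cv2.INTER_CUBIC)
save(cv2.convertScaleAbs(c,alpha=1.8),'c15.png')
```

```text
pos [ 458.6 -236.3  226.1] head -83.5 -> linear [ 26.1 -86.6 109.6] yaw 0.009 j6 0.75 t 25.95
```

View pics/c15.png

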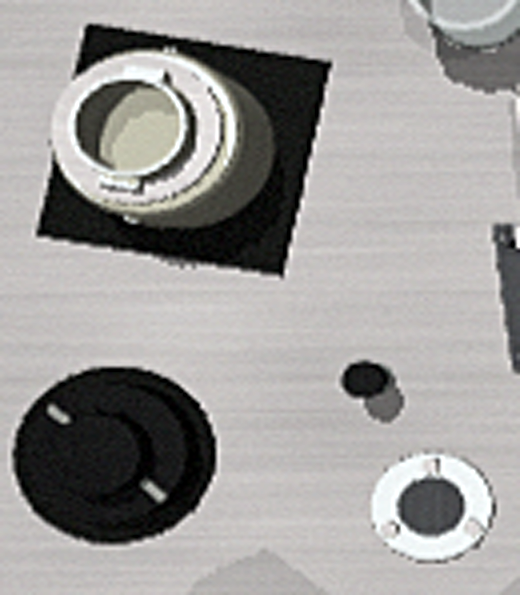

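move_arm --gripper '[-0.3, -0.3, -0.3, -0.3, -0.3, -0.3, -0.3, -0.3]' --pt "4 -14 18" --pt "8 -28 36" --pt "12 -42 54" --pt "16 -56 72" --pt "20 -68 88" --pt "24 -80 102" --pt "26 -87 110" --pt "26 -87 110" --yaw '[0.01, 0.01, 0.01, 0.01, 0.01, 0.01, 0.01, 0.01]'

```text
time_s: 26.8
ee_pos: [385.1, -355.1, 199.6]
tcp_rot: [0.525, 0.474, 0.525, -0.474]
wrist_force: [0.2, 0.1, 0.2]
grip_width: 56.9
```

Run:
```python
from h import *
np.set_printoptions(precision=1,suppress=True)
s=bot.read_state();move(434,-350,60,-84)
p,d=bot.camera('wrist');save(p,'w16.png');np.save('w16.npy',d)
W=wcloud(d,s);F=sel(W,(434,-350),110,12,40);F=F[F[:,1]<-310];r=cv2.minAreaRect(F[:,:2].astype(np.float32));print(len(F),F.mean(0),r,np.percentile(F[:,2],95))
p,d=bot.camera('scene');save(p,'s16.png');np.save('s16.npy',d)
W=cloud('scene',d);F=sel(W,(434,-350),120,12,40);F=F[F[:,1]<-310];r=cv2.minAreaRect(F[:,:2].astype(np.float32));print(len(F),F.mean(0),r)
save(cv2.resize(p[140:300,360:460],None,fx=4,fy=3.7,interpolation=cv2.INTER_CUBIC),'c16.png')
```

```text
pos [ 385.1 -355.1  199.6] head -84.1 -> linear [139.6  49.1  -0. ] yaw -0.002 j6 0.5 t 26.8
6058 [ 436.1 -348.9   25.7] ((433.09515380859375, -348.9086608886719), (170.62435913085938, 32.2552490234375), 5.674698352813721) 29.32825187730621
1623 [ 440.7 -352.9   24.3] ((435.448974609375, -349.29931640625), (171.1678466796875, 32.44910430908203), 5.726115703582764)
```

View pics/w16.png

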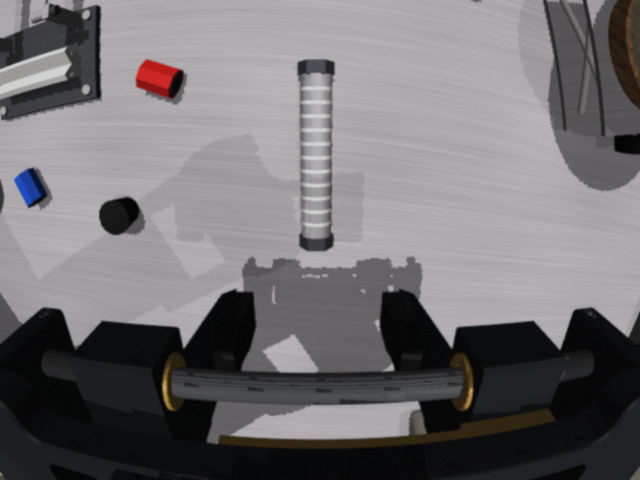

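View pics/c16.png

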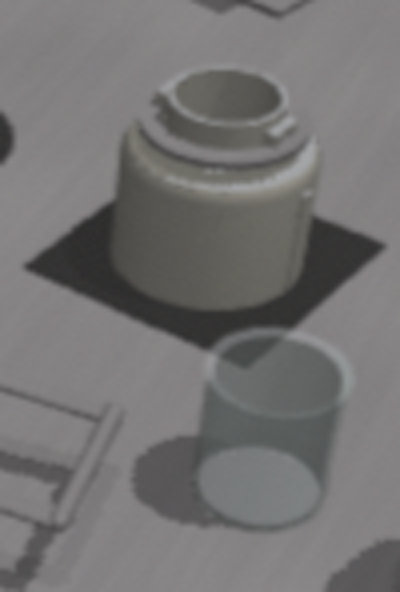

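move_arm --gripper '[-0.3, -0.3, -0.3, -0.3, -0.3, -0.3, -0.3, -0.3]' --pt "10 20 0" --pt "35 40 0" --pt "65 49 -1" --pt "95 49 -1" --pt "120 49 -1" --pt "137 49 -1" --pt "140 49 -1" --pt "140 49 -1" --yaw '[0, 0, 0, 0, 0, 0, 0, 0]'

```text
time_s: 27.7
ee_pos: [434.4, -348.3, 59.9]
tcp_rot: [0.525, 0.473, 0.525, -0.473]
wrist_force: [-0.1, 0.0, 0.3]
grip_width: 57.2
```

Run:
```python
from h import *
np.set_printoptions(precision=1,suppress=True)
s=bot.read_state();move(434,-349.2,9,-84.3)
p,d=bot.camera('wrist');save(p,'w17.png');
W=wcloud(d,s);F=sel(W,(434,-350),110,12,40);F=F[F[:,1]<-310];r=cv2.minAreaRect(F[:,:2].astype(np.float32));print(len(F),r)
```

```text
pos [ 434.4 -348.3   59.9] head -84.1 -> linear [50.9 -0.5  0.8] yaw 0.004 j6 0.58 t 27.7
12887 ((439.45208740234375, -348.8104248046875), (159.61915588378906, 32.1579704284668), 6.09273624420166)
```

View pics/w17.png

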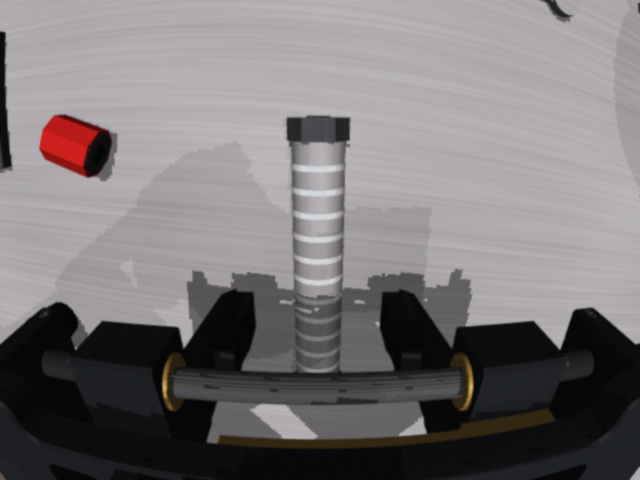

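move_arm --gripper '[-0.3, -0.3, -0.3, -0.3, -0.3, 1, 1, 1]' --pt "15 0 0" --pt "30 0 0" --pt "42 0 0" --pt "49 0 0" --pt "51 0 0" --pt "51 0 0" --pt "51 0 0" --pt "51 0 0" --yaw '[0, 0, 0, 0, 0, 0, 0, 0]' --force 50

```text
time_s: 28.55
ee_pos: [434.1, -349.0, 9.2]
tcp_rot: [0.525, 0.474, 0.525, -0.474]
wrist_force: [-0.7, 0.4, -0.3]
grip_width: 35.4
```

move_arm --gripper '[1, 1, 1, 1, 1, 1, 1, 1]' --pt "0 0 0" --pt "0 0 0" --pt "-10 0 0" --pt "-25 0 0" --pt "-45 0 0" --pt "-65 0 0" --pt "-90 0 0" --pt "-110 0 0" --yaw '[0, 0, 0, 0, 0, 0, 0, 0]'

```text
time_s: 29.35
ee_pos: [433.9, -348.6, 120.3]
tcp_rot: [0.525, 0.474, 0.525, -0.474]
wrist_force: [0.2, 0.5, -2.9]
grip_width: 26.9
```

Run:
```python
from h import *
np.set_printoptions(precision=1,suppress=True)
s=bot.read_state();print(s['grip_width'],s['wrist_force'],s['torque']);move(509,-45.5,120,6.9)
p,d=bot.camera('wrist');save(p,'w18.png');
```

```text
26.883094553035708 [ 0.2  0.5 -2.9] [0.  0.2 0. ]
pos [ 433.9 -348.6  120.3] head -84.1 -> linear [   0.2  105.9 -293.8] yaw -1.588 j6 0.58 t 29.35
```

View pics/w18.png

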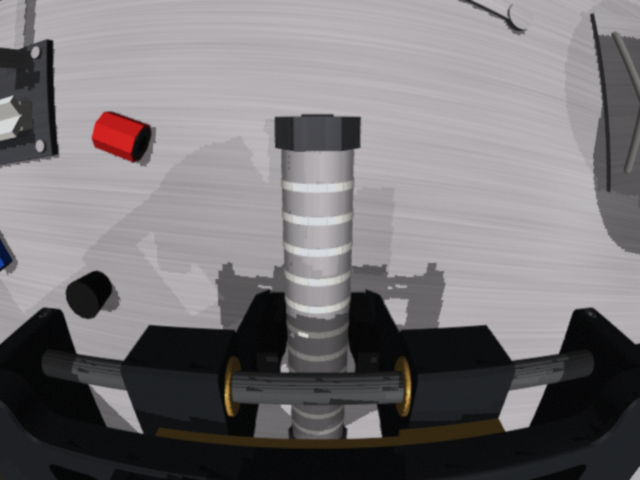

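move_arm --gripper '[1, 1, 1, 1, 1, 1, 1, 1]' --pt "-10 5 -15" --pt "-20 12 -35" --pt "-30 20 -55" --pt "-30 27 -75" --pt "-30 34 -95" --pt "-30 42 -118" --pt "-30 50 -140" --pt "-30 58 -162" --yaw '[-0.1, -0.23, -0.37, -0.51, -0.65, -0.79, -0.93, -1.07]'

```text
time_s: 30.2
ee_pos: [474.8, -180.5, 148.3]
tcp_rot: [0.693, 0.138, 0.694, -0.138]
wrist_force: [0.3, 0.3, -2.7]
grip_width: 27.1
```

Run:
```python
from h import *
s=bot.read_state();print(s['grip_width'],s['wrist_force']);move(509,-45.5,150,6.9)
```

```text
27.073875397683867 [ 0.261614    0.26967615 -2.69565948]
pos [ 474.8 -180.5  148.3] head -22.5 -> linear [ -1.7 137.8 -20.1] yaw -0.513 j6 -0.2 t 30.2
```

move_arm --gripper '[1, 1, 1, 1, 1, 1, 1, 1]' --pt "0 17 -2" --pt "-1 36 -5" --pt "-1 56 -8" --pt "-2 76 -11" --pt "-2 96 -14" --pt "-2 116 -17" --pt "-2 130 -19" --pt "-2 138 -20" --yaw '[-0.07, -0.14, -0.21, -0.28, -0.35, -0.42, -0.48, -0.513]'

```text
time_s: 31.0
ee_pos: [509.9, -45.6, 150.4]
tcp_rot: [0.706, -0.042, 0.706, 0.042]
wrist_force: [-0.2, -0.5, -2.2]
grip_width: 26.4
```

Run:
```python
from h import *
np.set_printoptions(precision=1,suppress=True)
s=bot.read_state();print(s['grip_width'],s['wrist_force']);move(509,-45.5,60,6.9)
p,d=bot.camera('wrist');save(p,'w19.png')
W=wcloud(d,s);
# fresh top surface rows in tool frame
T=(W-s['ee_pos'])@rot(s['tcp_rot'])
m=(abs(T[...,2])<20)&(T[...,1]>20)&(T[...,1]<95)&(T[...,0]<20)&(T[...,0]>-40)
P=T[m];print(m.sum(),P.min(0),P.max(0))
for a in range(20,90,10):
    q=P[(P[:,1]>=a)&(P[:,1]<a+10)]
    if len(q): print(a,q[:,0].min(),(q[:,2].min()+q[:,2].max())/2)
p,d=bot.camera('scene');save(p,'s19.png')
c=cv2.resize(p[130:320,220:420],None,fx=3.5,fy=3.1,interpolation=cv2.INTER_CUBIC);save(c,'c19.png')
```

```text
26.414075939117318 [-0.2 -0.5 -2.2]
pos [509.9 -45.6 150.4] head 6.8 -> linear [90.4  0.2 -0.8] yaw -0.003 j6 -0.44 t 31.0
12311 [-21.8  20.  -16.3] [-3.7 84.1 16.3]
20 -21.520667659079983 0.07520838760431747
30 -21.61032104579406 0.108380665770059
40 -21.217887063830666 0.18572105262146543
50 -21.485034235512146 0.09668237332890772
60 -21.257207123668874 0.10752771536978578
70 -21.844012276990853 0.004057898307731733
80 -21.82032524339391 -0.024539885762534297
```

View pics/w19.png

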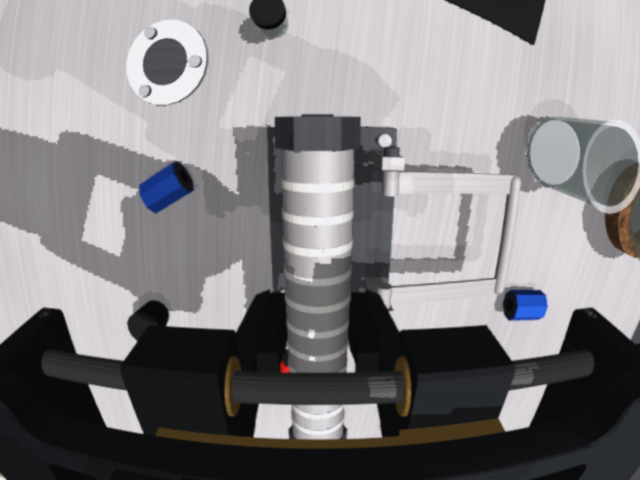

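View pics/c19.png

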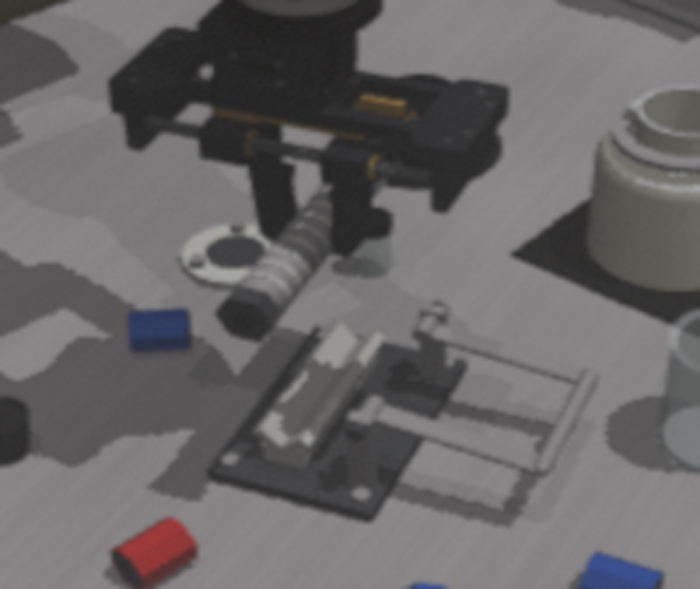

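move_arm --gripper '[1, 1, 1, 1, 1, 1, 1, 1]' --pt "20 0 -1" --pt "45 0 -1" --pt "65 0 -1" --pt "82 0 -1" --pt "93 0 -1" --pt "100 0 -1" --pt "103 0 -1" --pt "105 0 -1" --yaw '[0, 0, 0, 0, 0, 0, 0, 0]'

```text
time_s: 31.9
ee_pos: [509.3, -47.0, 45.9]
tcp_rot: [0.706, -0.041, 0.706, 0.04]
wrist_force: [0.4, -0.4, -2.4]
grip_width: 26.7
```

move_arm --gripper '[1, 1, 1, 1, 1, 1, 1, 1]' --pt "1 0 0" --pt "2 0 0" --pt "3 0 0" --pt "4 0 0" --pt "4 0 0" --pt "4 0 0" --pt "4 0 0" --pt "4 0 0" --yaw '[0, 0, 0, 0, 0, 0, 0, 0]'

```text
time_s: 32.7
ee_pos: [509.1, -46.8, 41.7]
tcp_rot: [0.706, -0.041, 0.706, 0.041]
wrist_force: [-0.9, 0.3, -1.4]
grip_width: 27.0
```

move_arm --gripper '[1, 1, 1, 1, 1, 1, 1, 1]' --pt "0.5 0 0" --pt "1 0 0" --pt "1.5 0 0" --pt "2 0 0" --pt "2 0 0" --pt "2 0 0" --pt "2 0 0" --pt "2 0 0" --yaw '[0, 0, 0, 0, 0, 0, 0, 0]'

```text
time_s: 33.5
ee_pos: [509.2, -46.9, 40.0]
tcp_rot: [0.706, -0.041, 0.706, 0.041]
wrist_force: [-0.9, 0.6, 4.9]
grip_width: 27.4
```

move_arm --gripper '[0.3, 0.1, 0.1, 0.1, 0.1, 0.1, 0.1, 0.1]' --pt "0 0 0" --pt "0 0 0" --pt "0 0 0" --pt "0 0 0" --pt "-10 0 0" --pt "-30 0 0" --pt "-60 0 0" --pt "-90 0 0" --yaw '[0, 0, 0, 0, 0, 0, 0, 0]'

```text
time_s: 34.3
ee_pos: [508.9, -46.8, 131.2]
tcp_rot: [0.706, -0.041, 0.706, 0.041]
wrist_force: [0.0, -0.6, 0.1]
grip_width: 39.7
```

Run:
```python
from h import *
np.set_printoptions(precision=1,suppress=True)
O=np.array([509.6,-45.5]);th=np.radians(6.9);e=np.array([np.cos(th),np.sin(th)]);g=np.array([-e[1],e[0]])
s=bot.read_state();print(s['grip_width'],s['wrist_force']);move(460,-51.5,100,6.9)
p,d=bot.camera('wrist');save(p,'w20.png')
for cam in ['w','top','scene']:
    if cam=='w': W=wcloud(d,s)
    else:
        p,dd=bot.camera(cam);W=cloud(cam,dd)
        if cam=='scene': save(cv2.resize(p[150:320,220:420],None,fx=3.5,fy=3.5,interpolation=cv2.INTER_CUBIC),'c20.png')
    q=W[...,:2]-O;X=q@e;Y=q@g;Z=W[...,2]
    m=(abs(X)<24)&(abs(Y)<100)&(Z>47)&(Z<66);P=np.stack([X[m],Y[m],Z[m]],1)
    if len(P): print(cam,m.sum(),P.min(0),P.max(0),np.percentile(P[:,2],95),cv2.minAreaRect(P[:,:2].astype(np.float32)))
```

```text
39.66321440671665 [ 0.  -0.6  0.1]
pos [508.9 -46.8 131.2] head 6.6 -> linear [ 31.2   0.9 -49.1] yaw -0.005 j6 -0.44 t 34.3
w 10241 [-16.5 -88.   47. ] [15.4 82.9 62. ] 60.20753777182735 ((-0.5371475219726562, -2.5345382690429688), (170.9236602783203, 31.851713180541992), 89.9767074584961)
top 23 [-16.8 -90.5  48.1] [ 10.9 -40.3  62.9] 62.35195546345709 ((-2.7658615112304688, -65.58773803710938), (49.76457977294922, 26.42432403564453), 87.97875213623047)
scene 891 [-13.7 -89.5  47.1] [17.9 83.7 62.9] 60.43341865122177 ((1.7520570755004883, -2.8930587768554688), (173.20399475097656, 31.61052894592285), 89.74301147460938)
```

View pics/w20.png

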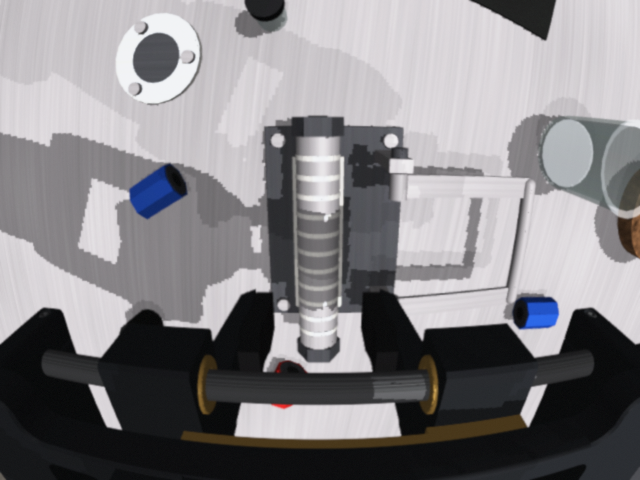

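View pics/c20.png

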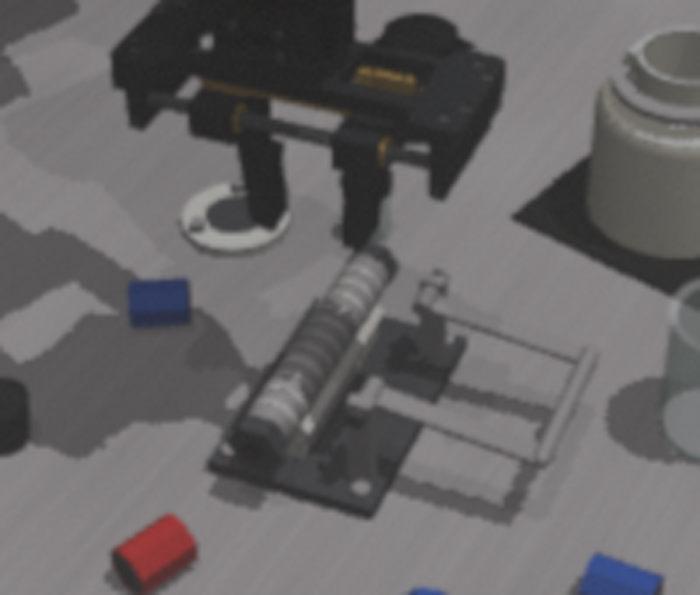

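move_arm --gripper '[0.2, 0.2, 0.2, 0.2, 0.2, 0.2, 0.2, 0.2]' --pt "-10 0 20" --pt "-20 0 50" --pt "-20 0 85" --pt "-20 0 115" --pt "-20 0 135" --pt "-10 0 145" --pt "0 0 145" --pt "0 0 145" --yaw '[0, 0, 0, 0, 0, 0, 0, 0]'

```text
time_s: 35.25
ee_pos: [651.3, -30.0, 126.9]
tcp_rot: [0.704, -0.04, 0.708, 0.041]
wrist_force: [-0.8, 0.4, -0.9]
grip_width: 35.2
```

Run:
```python
from h import *
np.set_printoptions(precision=1,suppress=True)
O=np.array([509.6,-45.5]);th=np.radians(6.9);e=np.array([np.cos(th),np.sin(th)]);g=np.array([-e[1],e[0]])
s=bot.read_state();print(s['grip_width'],s['wrist_force']);
p,d=bot.camera('wrist');save(p,'w21.png')
for cam in ['w','scene']:
    if cam=='w': W=wcloud(d,s)
    else:
        p,dd=bot.camera(cam);W=cloud(cam,dd)
    q=W[...,:2]-O;X=q@e;Y=q@g;Z=W[...,2]
    m=(abs(X-146)<14)&(Y<46)&(Y>-46)&(Z>40)&(Z<80);P=np.stack([X[m],Y[m],Z[m]],1)
    if len(P): print(cam,m.sum(),P.min(0),P.max(0),np.median(P,0),np.percentile(P[:,2],[50,90]))
x,y=O+146*e
move(x,y,45,6.9)
```

```text
35.152785494075225 [-0.8  0.4 -0.9]
w 2593 [132.1 -46.   50.2] [149.9  46.   58.5] [143.9   7.1  55.5] [55.5 56.9]
scene 239 [132.2 -45.9  50.2] [151.6  45.1  58.8] [146.1  -4.7  55.2] [55.2 57.2]
pos [652.1 -30.3 129.2] head 6.6 -> linear [84.2  2.   2.8] yaw -0.006 j6 -0.34 t 35.35
```

View pics/w21.png

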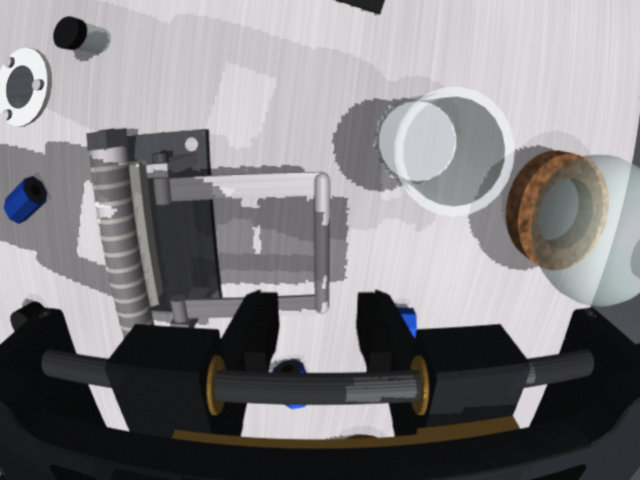

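move_arm --gripper '[0.2, 0.2, 0.2, 0.2, 0.2, 1, 1, 1]' --pt "20 1 1" --pt "45 1 1" --pt "68 1 1" --pt "84 1 1" --pt "90 1 1" --pt "90 1 1" --pt "90 1 1" --pt "90 1 1" --yaw '[0, 0, 0, 0, 0, 0, 0, 0]' --force 6

```text
time_s: 36.15
ee_pos: [654.4, -29.2, 40.9]
tcp_rot: [0.707, -0.041, 0.705, 0.04]
wrist_force: [0.1, -0.0, -0.3]
grip_width: 13.5
```

move_arm --gripper '[1, 1, 1, 1, 1, 1, 1, 1]' --pt "0 0 0" --pt "-19.6 0 0.2" --pt "-38.8 0 -3.5" --pt "-57 0 -11" --pt "-73 0 -22" --pt "-87 0 -36" --pt "-97.6 0 -52" --pt "-104.8 0 -70.4" --yaw '[0, 0, 0, 0, 0, 0, 0, 0]'

```text
time_s: 36.95
ee_pos: [585.3, -37.2, 147.1]
tcp_rot: [0.708, -0.041, 0.703, 0.04]
wrist_force: [1.2, -0.6, 1.9]
grip_width: 9.1
```

move_arm --gripper '[1, 1, 1, 1, 1, 1, 1, 1]' --pt "-3.5 0 -19.2" --pt "-3.1 0 -38.8" --pt "1.2 0 -58" --pt "9.2 0 -75.8" --pt "20.6 0 -91.7" --pt "35 0 -105" --pt "51.6 0 -115.2" --pt "65.2 0 -120.6" --yaw '[0, 0, 0, 0, 0, 0, 0, 0]'

```text
time_s: 37.75
ee_pos: [463.7, -51.2, 79.2]
tcp_rot: [0.706, -0.041, 0.706, 0.04]
wrist_force: [-0.3, -1.3, -0.1]
grip_width: 9.7
```

move_arm --gripper '[1, 1, 1, 1, 0.7, 0.4, 0.4, 0.4]' --pt "10 0 -2" --pt "19 0 -4" --pt "26 0 -4.5" --pt "28 0 -4.5" --pt "28 0 -4.5" --pt "28 0 -4.5" --pt "28 0 -4.5" --pt "28 0 -4.5" --yaw '[0, 0, 0, 0, 0, 0, 0, 0]'

```text
time_s: 38.55
ee_pos: [460.1, -51.5, 51.5]
tcp_rot: [0.706, -0.041, 0.706, 0.041]
wrist_force: [-0.4, -0.7, 0.1]
grip_width: 26.0
```

move_arm --gripper '[0.4, 0.4, 0.4, 0.4, 0.4, 0.4, 0.4, 0.4]' --pt "-10 0 0" --pt "-25 0 0" --pt "-50 0 0" --pt "-80 0 0" --pt "-110 0 0" --pt "-140 0 0" --pt "-150 0 0" --pt "-150 0 0" --yaw '[0, 0, 0, 0, 0, 0, 0, 0]'

```text
time_s: 39.35
ee_pos: [460.1, -51.6, 202.4]
tcp_rot: [0.707, -0.041, 0.705, 0.04]
wrist_force: [-0.8, 0.1, -1.2]
grip_width: 26.6
```

Run:
```python
from h import *
np.set_printoptions(precision=1,suppress=True)
O=np.array([509.6,-45.5]);th=np.radians(6.9);e=np.array([np.cos(th),np.sin(th)]);g=np.array([-e[1],e[0]])
s=bot.read_state();print(s['grip_width'],s['wrist_force']);move(411,259,160,139)
p,d=bot.camera('wrist');save(p,'w22.png')
for cam in ['w','top','scene']:
    if cam=='w': W=wcloud(d,s)
    else:
        p,dd=bot.camera(cam);W=cloud(cam,dd)
        if cam=='scene': save(cv2.resize(p[150:320,220:420],None,fx=3.5,fy=3.5,interpolation=cv2.INTER_CUBIC),'c22.png')
    q=W[...,:2]-O;X=q@e;Y=q@g;Z=W[...,2]
    m=(abs(X+50)<12)&(abs(Y)<46)&(Z>40)&(Z<85);P=np.stack([X[m],Y[m],Z[m]],1)
    if len(P): print(cam,m.sum(),P.min(0),P.max(0),np.median(P,0))
    m=(abs(X)<24)&(abs(Y)<100)&(abs(abs(Y)-41)>13)&(Z>47)&(Z<66);P=np.stack([X[m],Y[m],Z[m]],1)
    if len(P): print(cam,m.sum(),P.min(0),P.max(0),np.percentile(P[:,2],95),cv2.minAreaRect(P[:,:2].astype(np.float32)))
```

```text
26.606182501386094 [-0.8  0.1 -1.2]
pos [460.1 -51.6 202.4] head 6.6 -> linear [ 42.  314.2 -13.2] yaw -2.311 j6 -0.48 t 39.35
w 1593 [-55.9 -46.   61.1] [-38.2  46.   69.2] [-49.8   2.4  66.2]
w 3811 [-16.3 -87.   47. ] [15.  82.9 62.3] 60.34634719682205 ((0.4749155044555664, -2.1514816284179688), (31.23049545288086, 170.1465301513672), 0.8087379336357117)
top 198 [-17.9 -90.4  47.2] [14.1 -2.  62.3] 60.4120962895897 ((-3.4093809127807617, -46.519554138183594), (31.74325180053711, 87.70941925048828), 2.4942264556884766)
scene 196 [-53.8 -46.   58.9] [-38.1  45.7  69.6] [-46.3  -3.1  65.4]
scene 615 [-12.9 -90.5  47.1] [16.8 83.8 63. ] 60.53154989769008 ((2.2569503784179688, -3.4347000122070312), (29.690263748168945, 174.30630493164062), 0.2468525767326355)
```

View pics/c22.png

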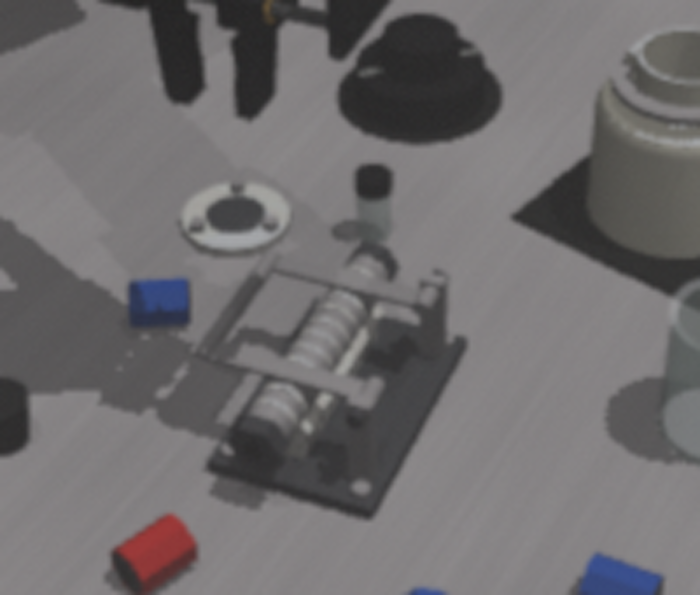

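View pics/w22.png

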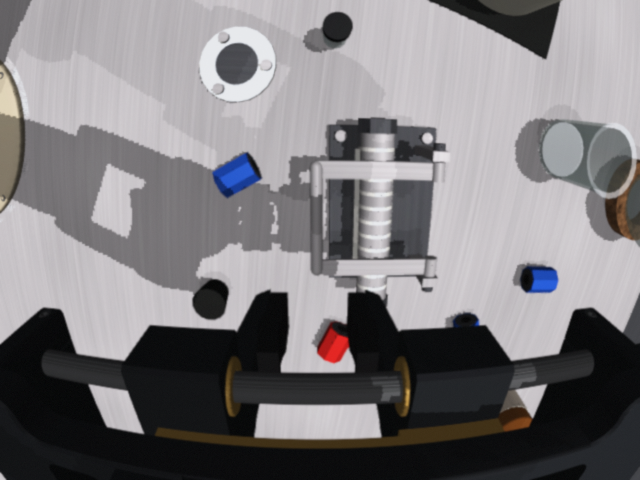

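Run:
```python
from h import *
move(660,208,235,72.6)
```

```text
pos [459.2 -51.3 200. ] head 6.6 -> linear [-35.2 234.6 229.1] yaw -1.152 j6 -0.48 t 39.5
```

move_arm --gripper '[-1, -1, -1, -1, -1, -1, -1, -1]' --pt "-10 28 28" --pt "-18 58 57" --pt "-25 88 86" --pt "-35 118 115" --pt "-35 148 145" --pt "-35 178 174" --pt "-35 208 203" --pt "-35 235 229" --yaw '[-0.14, -0.28, -0.42, -0.57, -0.72, -0.87, -1.01, -1.15]'

```text
time_s: 40.3
ee_pos: [660.9, 209.9, 234.0]
tcp_rot: [0.568, -0.419, 0.57, 0.42]
wrist_force: [0.7, -0.7, 1.0]
grip_width: 87.2
```

Run:
```python
from h import *
s=bot.read_state();move(411,259,160,138.5)
p,d=bot.camera('wrist');save(p,'w23.png')
W=wcloud(d,s);np.set_printoptions(precision=1,suppress=True)
P=sel(W,(618,222),70,112,126);print(len(P),circ(P))
```

```text
pos [660.9 209.9 234. ] head 72.8 -> linear [ 74.7 253.1 -26.8] yaw -1.146 j6 -1.13 t 40.3
1908 (array([617.5, 223. ]), 39.28950881958008)
```

View pics/w23.png

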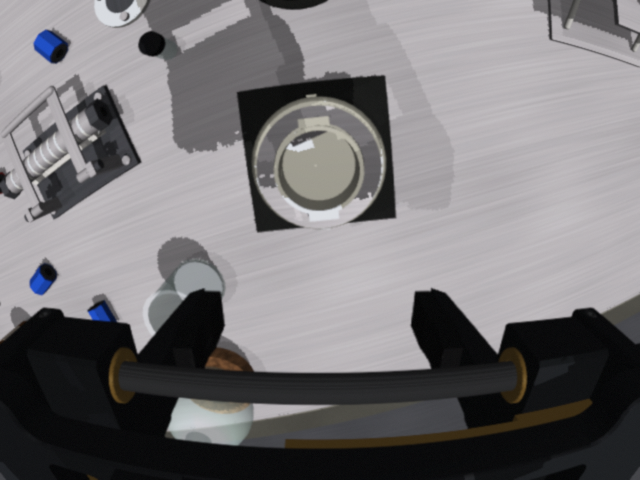

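Run:
```python
from h import *
np.set_printoptions(precision=0,suppress=True,linewidth=200)
s=bot.read_state()
p,d=bot.camera('wrist');W=wcloud(d,s)
c=cv2.resize(p[85:240,230:410],None,fx=4.2,fy=3.8,interpolation=cv2.INTER_CUBIC);save(cv2.convertScaleAbs(c,alpha=1.0),'c23.png')
print(W[118:222:8,262:378:8,2])
p,d=bot.camera('scene');save(p,'s23.png')
p,d=bot.camera('top');save(p,'t23.png')
for r in bot.search_frame('spent1','wrist')[:5]: print(r)
for r in bot.search_frame('spent1','scene')[:6]: print('s',r)
for r in bot.search_frame('spent1','top')[:6]: print('t',r)
```

```text
[[  3.  90. 105. 105. 106. 114. 114. 115. 105. 105. 106. 105.  89.   3.   3.]
 [ 89. 105. 106. 105. 113. 117. 121. 122.  90. 105. 106. 106. 106.  89.   3.]
 [106. 105. 105.  90. 122.  30.  26.   6.   5. 122.  90. 105. 105. 107.  82.]
 [105. 105. 122.   5.  27.   7.   4.   6.   5.   7.   4.  90. 106. 105.  89.]
 [105. 106. 112.   5.   4.   6.   5.   6.   5.   5.   4. 120. 105. 104. 105.]
 [106. 121.   6.   5.   5.   6.   3.   4.   4.   5.   3.  94. 102. 104. 105.]
 [106. 121.   4.   5.   5.   5.   5.   4.   5.   3.   4.  87. 121. 106. 105.]
 [105. 121.  93.   5.   6.   4.   5.   4.   5.   6.   6.  95. 121. 105. 106.]
 [105. 121. 106.   5.   5.   4.   5.   5.   5.   5.   5. 104. 107. 105. 105.]
 [106. 105. 121.  94.   5.   5.   4.   4.   5.   4.  97. 120. 106. 105.  85.]
 [106. 105. 106. 114. 100.  85.   4.   6.  87. 101. 118. 106. 104. 106.   3.]
 [  4. 107. 106. 121. 120. 110. 106. 106. 111. 121. 105. 105. 105.   3.   2.]
 [  3.   3. 105. 105. 105. 105. 121. 119. 114. 105. 105. 106.   5.   4.   3.]]
{'uv': [99.6, 312.8], 'score': 0.67}
{'uv': [44.7, 46.4], 'score': 0.6}
{'uv': [301.5, 135.4], 'score': 0.53}
s {'uv': [265.7, 306.9], 'score': 0.85}
s {'uv': [264.6, 239.3], 'score': 0.65}
s {'uv': [397.4, 318.0], 'score': 0.63}
s {'uv': [340.3, 328.0], 'score': 0.61}
t {'uv': [370.1, 258.8], 'score': 0.73}
t {'uv': [359.4, 197.9], 'score': 0.65}
t {'uv': [298.7, 305.7], 'score': 0.55}
t {'uv': [329.2, 169.0], 'score': 0.54}
```

View pics/c23.png

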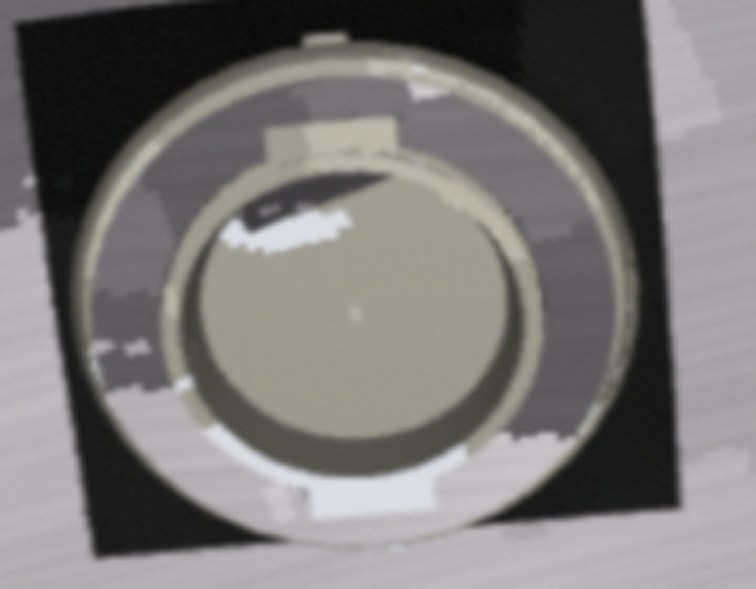

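View pics/s23.png

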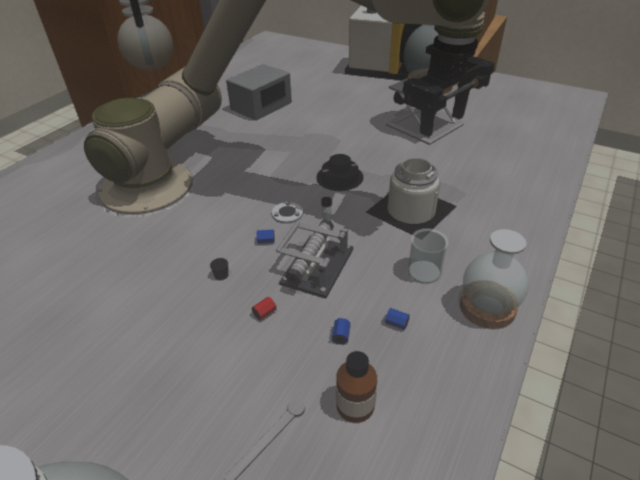

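move_arm --gripper '[-1, -1, -1, -1, -1, -1, -1, -1]' --pt "0 32 -3" --pt "0 64 -7" --pt "0 96 -10" --pt "0 128 -14" --pt "10 160 -17" --pt "30 192 -20" --pt "55 224 -24" --pt "75 253 -27" --yaw '[-0.14, -0.28, -0.42, -0.56, -0.71, -0.86, -1, -1.146]'

```text
time_s: 41.45
ee_pos: [408.8, 257.8, 160.7]
tcp_rot: [-0.251, 0.661, -0.251, -0.661]
wrist_force: [0.1, 0.1, -0.4]
grip_width: 87.9
```

Run:
```python
from h import *
np.set_printoptions(precision=1,suppress=True)
s=bot.read_state();move(411,259,34,138.5)
p,d=bot.camera('wrist');save(p,'w24.png')
W=wcloud(d,s);P=sel(W,(411,259),60,50,65);c,r=circ(P);print(len(P),c,r,np.median(P[:,2]))
m=(p.min(-1)>95)&(abs(W[...,2]-32)<7)&(np.hypot(W[...,0]-411,W[...,1]-259)<48)
Q=W[m];print(len(Q));v=cv2.fitLine(Q[:,:2].astype(np.float32),cv2.DIST_L2,0,.01,.01).ravel();print('rib heading',np.degrees(np.arctan2(v[1],v[0])))
T=rot(s['tcp_rot']).T@(np.array([c[0],c[1],57])-s['ee_pos']);print('knob in tool',T)
```

```text
pos [408.8 257.8 160.7] head 138.4 -> linear [126.7  -2.3  -0.9] yaw -0.002 j6 -2.1 t 41.45
4363 [411.4 258.5] 28.745946884155273 57.733546638191314
201
rib heading 45.106297
knob in tool [103.7  -2.3  -1.5]
```

View pics/w24.png

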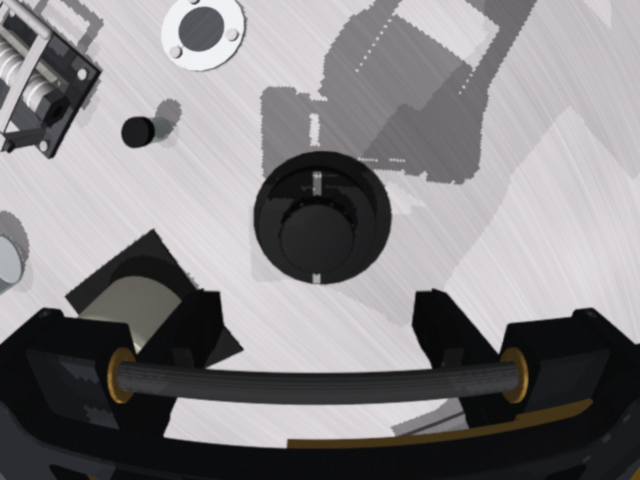

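move_arm --gripper '[-1, -1, -1, -1, -1, -1, -1, -1]' --pt "20 -2 -1" --pt "50 -2 -1" --pt "80 -2 -1" --pt "105 -2 -1" --pt "118 -2 -1" --pt "124 -2 -1" --pt "126 -2 -1" --pt "126 -2 -1" --yaw '[0, 0, 0, 0, 0, 0, 0, 0]'

```text
time_s: 42.3
ee_pos: [413.3, 259.3, 35.8]
tcp_rot: [-0.253, 0.661, -0.253, -0.66]
wrist_force: [0.2, 0.7, -0.5]
grip_width: 88.4
```

move_arm --gripper '[1, 1, 1, 1, 1, 1, 1, 1]' --pt "1 0 0" --pt "1 0 0" --pt "1 0 0" --pt "1 0 0" --pt "1 0 0" --pt "1 0 0" --pt "1 0 0" --pt "1 0 0" --yaw '[0, 0, 0, 0, 0, 0, 0, 0]' --force 60

```text
time_s: 43.1
ee_pos: [413.0, 259.5, 34.4]
tcp_rot: [-0.253, 0.66, -0.253, -0.66]
wrist_force: [-0.7, 0.8, 4.2]
grip_width: 52.6
```

move_arm --gripper '[1, 1, 1, 1, 1, 1, 1, 1]' --pt "0 0 0" --pt "-5 0 0" --pt "-20 0 0" --pt "-45 0 0" --pt "-75 0 0" --pt "-110 0 0" --pt "-145 0 0" --pt "-175 0 0" --yaw '[0, 0, 0, 0, 0, 0, 0, 0]'

```text
time_s: 43.9
ee_pos: [412.9, 259.3, 211.2]
tcp_rot: [-0.253, 0.661, -0.252, -0.66]
wrist_force: [-0.0, 0.9, -1.2]
grip_width: 52.9
```

Run:
```python
from h import *
s=bot.read_state();print(s['grip_width'],s['wrist_force']);move(618,222,208,139)
p,d=bot.camera('wrist');save(p,'w25.png')
```

```text
52.86494532691806 [-0.00789948  0.91076256 -1.24187618]
pos [412.9 259.3 211.2] head 138.1 -> linear [   3.4 -109.1 -177.7] yaw -0.015 j6 -2.09 t 43.9
```

View pics/w25.png

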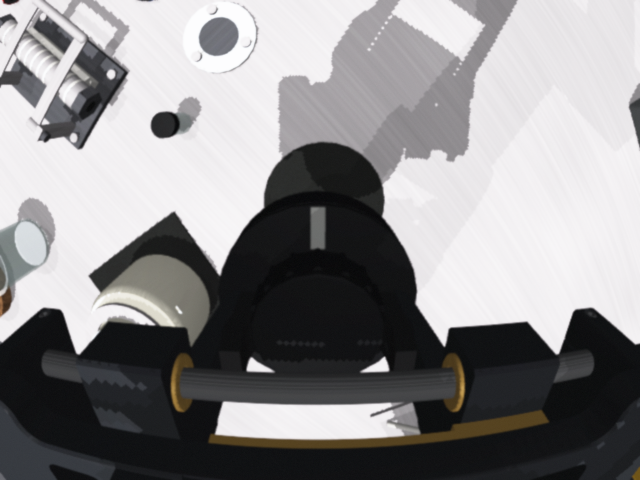

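move_arm --gripper '[1, 1, 1, 1, 1, 1, 1, 1]' --pt "0 -14 -22" --pt "0 -31 -50" --pt "0 -48 -78" --pt "0 -65 -106" --pt "0 -82 -134" --pt "0 -97 -158" --pt "0 -106 -172" --pt "0 -109 -178" --yaw '[0, 0, 0, 0, 0, 0, 0, 0]'

```text
time_s: 44.75
ee_pos: [619.3, 221.2, 208.2]
tcp_rot: [0.253, -0.66, 0.253, 0.661]
wrist_force: [-0.6, -0.1, -1.3]
grip_width: 53.3
```

Run:
```python
from h import *
s=bot.read_state();print(s['grip_width'],s['wrist_force']);move(618,222,145,139)
p,d=bot.camera('wrist');save(p,'w26.png')
p,d=bot.camera('scene');save(cv2.resize(p[80:240,330:500],None,fx=4,fy=3.7,interpolation=cv2.INTER_CUBIC),'c26.png')
```

```text
53.256483124031995 [-0.57976504 -0.09872444 -1.26007341]
pos [619.3 221.2 208.2] head 138.1 -> linear [63.2  0.2  1.5] yaw -0.016 j6 -2.25 t 44.75
```

View pics/w26.png

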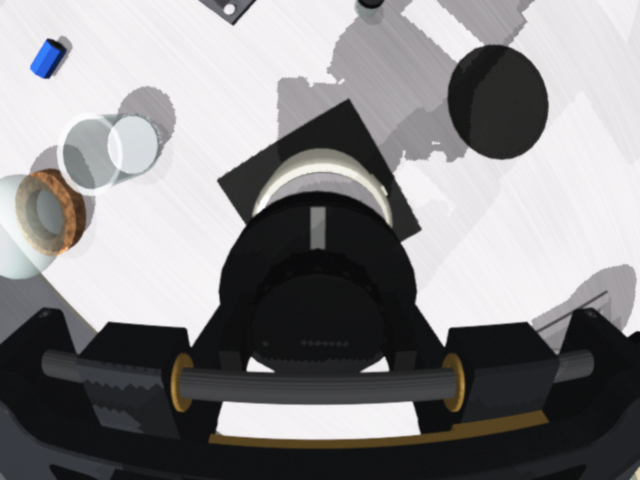

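View pics/c26.png

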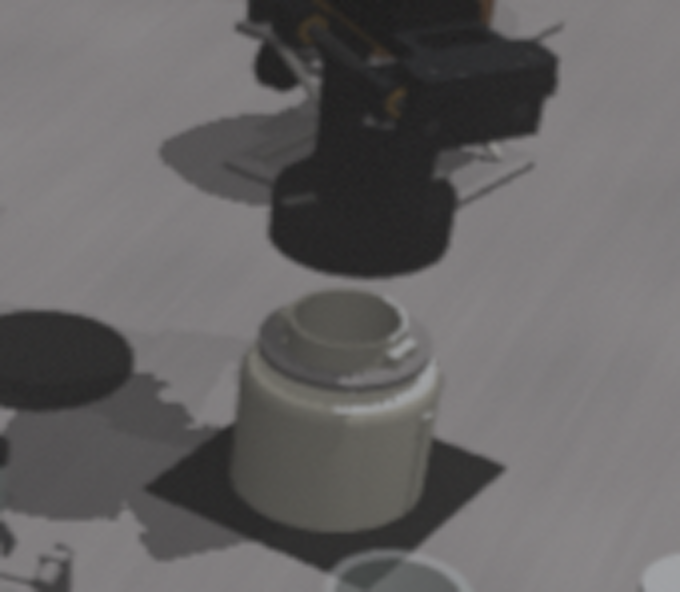

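move_arm --gripper '[1, 1, 1, 1, 1, 1, 1, 1]' --pt "15 0 1" --pt "30 0 1" --pt "42 0 1" --pt "52 0 1" --pt "60 0 1" --pt "66 0 1" --pt "69 0 1" --pt "71 0 1" --yaw '[0, 0, 0, 0, 0, 0, 0, 0]'

```text
time_s: 45.65
ee_pos: [618.6, 223.2, 140.9]
tcp_rot: [-0.254, 0.662, -0.251, -0.659]
wrist_force: [-1.1, 2.9, 13.8]
grip_width: 53.0
```

Run:
```python
from h import *
np.set_printoptions(precision=2,suppress=True)
s=bot.read_state();print(s['grip_width'],s['wrist_force'],s['torque']);move(618,222,136,139)
p,d=bot.camera('wrist');save(p,'w27.png');W=wcloud(d,s);T=(W-s['ee_pos'])@rot(s['tcp_rot'])
m=(abs(T[...,2])<10)&(T[...,1]>33)&(T[...,1]<45)&(T[...,0]>-25)&(T[...,0]<15);print('rim in tool x',np.median(T[m][:,0]),np.median(W[m][:,2]))
p,d=bot.camera('scene');save(cv2.resize(p[80:240,330:500],None,fx=4,fy=3.7,interpolation=cv2.INTER_CUBIC),'c27.png')
```

```text
52.97194427826379 [-1.07  2.88 13.76] [ 0.42  0.24 -0.2 ]
pos [618.6 223.2 140.9] head 138.1 -> linear [ 4.9  1.4 -0.3] yaw -0.015 j6 -2.24 t 45.65
rim in tool x 3.1990486453776756 137.50092890655455
```

View pics/c27.png

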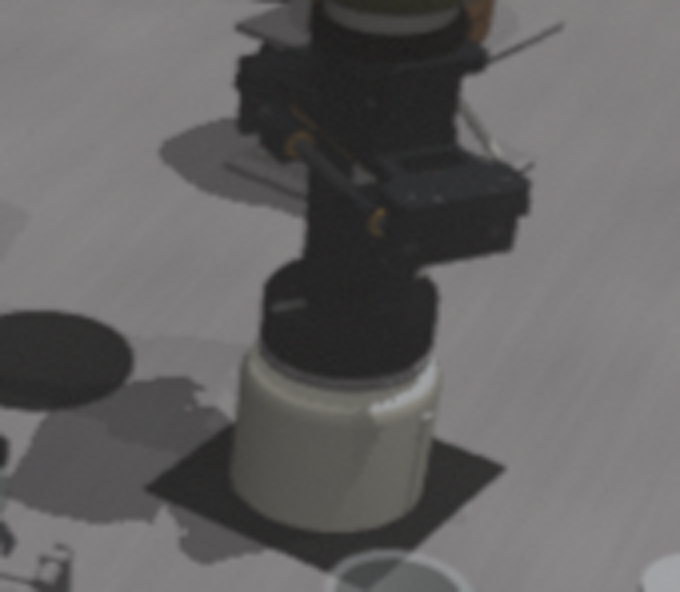

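View pics/w27.png

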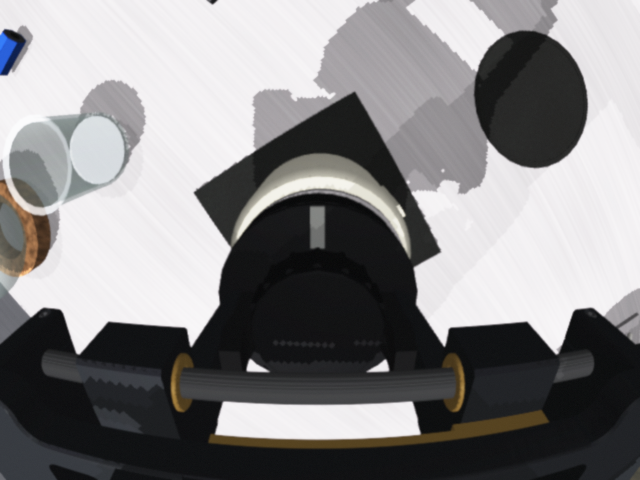

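move_arm --gripper '[1, 1, 1, 1, 1, 1, 1, 1]' --pt "-3 0 0" --pt "-3 -0.7 1.5" --pt "-3 -0.7 1.5" --pt "-1 -0.7 1.5" --pt "0 -0.7 1.5" --pt "0 -0.7 1.5" --pt "0 -0.7 1.5" --pt "0 -0.7 1.5" --yaw '[0, 0, 0, 0, 0, 0, 0, 0]'

```text
time_s: 46.55
ee_pos: [618.5, 223.6, 140.4]
tcp_rot: [-0.253, 0.662, -0.252, -0.658]
wrist_force: [3.1, -2.3, 7.3]
grip_width: 53.2
```

move_arm --gripper '[1, 1, 1, 1, 1, 1, 1, 1]' --pt "0 0.3 -0.8" --pt "0 0.3 -0.8" --pt "1 0.3 -0.8" --pt "2 0.3 -0.8" --pt "2 0.3 -0.8" --pt "2 0.3 -0.8" --pt "2 0.3 -0.8" --pt "2 0.3 -0.8" --yaw '[0, 0, 0, 0, 0, 0, 0, 0]'

```text
time_s: 47.35
ee_pos: [618.6, 223.5, 138.6]
tcp_rot: [-0.254, 0.662, -0.252, -0.659]
wrist_force: [1.8, -0.2, 9.6]
grip_width: 52.5
```

Run:
```python
from h import *
np.set_printoptions(precision=2,suppress=True)
s=bot.read_state();print(s['grip_width'],s['wrist_force'],s['torque']);move(618,222,136,139);print(rot(s['tcp_rot'])[:,0])
p,d=bot.camera('wrist');save(p,'w28.png');W=wcloud(d,s);T=(W-s['ee_pos'])@rot(s['tcp_rot'])
m=(abs(T[...,2])<10)&(T[...,1]>33)&(T[...,1]<45)&(T[...,0]>-25)&(T[...,0]<15);print('rim in tool x',np.median(T[m][:,0]),np.median(W[m][:,2]))
for a in (-30,-20,-10,0,10,20,30):
    m=(abs(T[...,2]-a)<4)&(T[...,1]>30)&(T[...,1]<45)&(T[...,0]>-25)&(T[...,0]<15);
    if m.sum(): print(a,m.sum(),np.median(W[m][:,2]))
P=sel(W,(618,223),60,80,112);print(len(P),circ(P))
```

```text
52.513783051710654 [ 1.77 -0.2   9.62] [ 0.01 -0.17 -0.2 ]
pos [618.6 223.5 138.6] head 138.1 -> linear [ 2.6  1.5 -0.5] yaw -0.015 j6 -2.24 t 47.35
[ 0.01  0.   -1.  ]
rim in tool x 3.1256980068725095 135.3437230331489
-30 361 135.04747751885344
-20 654 134.91041438860088
-10 628 135.00830818127335
0 790 136.9723041157843
10 636 135.06834375482345
20 626 134.97213140725438
30 306 135.12003457053765
4746 (array([614.6 , 220.09]), 54.64094543457031)
```

move_arm --gripper '[1, 1, 1, 1, 1, 1, 1, 1]' --pt "1 0 0" --pt "2 0 0" --pt "3 0 0" --pt "3 0 0" --pt "3 0 0" --pt "3 0 0" --pt "3 0 0" --pt "3 0 0" --yaw '[0, 0, 0, 0, 0, 0, 0, 0]'

```text
time_s: 48.2
ee_pos: [618.9, 223.8, 136.5]
tcp_rot: [-0.254, 0.663, -0.251, -0.658]
wrist_force: [2.3, 1.3, 13.1]
grip_width: 52.9
```

```bash
cat >> h.py <<'E'
def capz(n):
    np.set_printoptions(precision=2,suppress=True)
    s=bot.read_state();print(s['ee_pos'],s['grip_width'],s['wrist_force'],s['torque'],'t',s['time_s'])
    p,d=bot.camera('wrist');save(p,n);W=wcloud(d,s);T=(W-s['ee_pos'])@rot(s['tcp_rot'])
    z=[]
    for a in (-30,-20,-10,10,20,30):
        m=(abs(T[...,2]-a)<4)&(T[...,1]>30)&(T[...,1]<45)&(T[...,0]>-25)&(T[...,0]<15)
        if m.sum()>50: z.append(np.median(W[m][:,2]))
    m=(p.max(-1)>120)&(np.abs(W[...,2]-88)<6)
    z=np.array(z);print('rim z',z,'cap origin est',z.mean()-28-1.3,'below tip',s['ee_pos'][2]-z.mean())
E
python3 -c "
from h import *
capz('w29.png')
p,d=bot.camera('scene');save(cv2.resize(p[80:240,330:500],None,fx=4,fy=3.7,interpolation=cv2.INTER_CUBIC),'c29.png')"
```

```text
[618.93 223.83 136.48] 52.89372273676375 [ 2.27  1.29 13.07] [ 0.2  -0.09 -0.2 ] t 48.2
rim z [133.28 133.24 133.34 133.28 133.18 133.29] cap origin est 103.9693611531357 below tip 3.2151035269836257
```

View pics/c29.png

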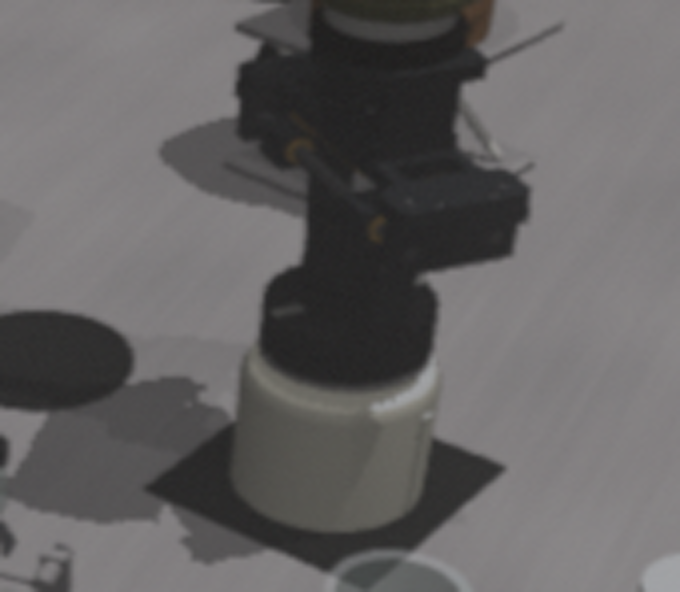

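Run:
```python
import cv2,numpy as np
a=cv2.imread('pics/w4.png');b=cv2.imread('pics/w29.png')
o=np.hstack([cv2.resize(x[140:300,200:440],None,fx=1.65,fy=2.4) for x in (a,b)]);cv2.imwrite('pics/cmp.png',o)
```

```text
(no output)
```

View pics/cmp.png

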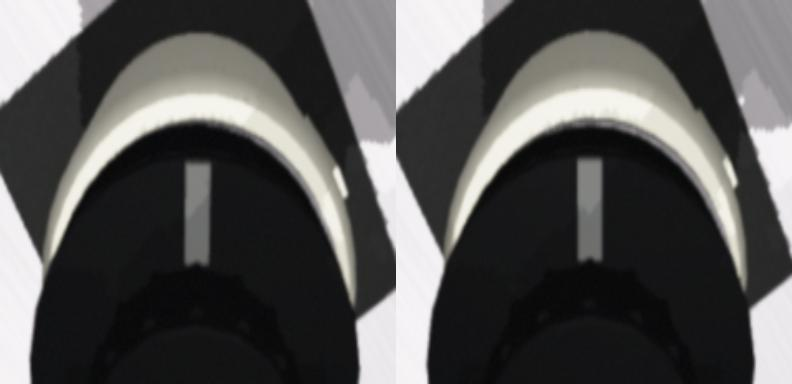

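move_arm --gripper '[1, 1, 1, 1, 1, 1, 1, 1]' --pt "1 0 0" --pt "2 0 0" --pt "3 0 0" --pt "4 0 0" --pt "4 0 0" --pt "4 0 0" --pt "4 0 0" --pt "4 0 0" --yaw '[0, 0, 0, 0, 0, 0, 0, 0]'

```text
time_s: 49.1
ee_pos: [619.2, 224.2, 133.3]
tcp_rot: [-0.254, 0.663, -0.251, -0.658]
wrist_force: [1.3, 2.8, 17.1]
grip_width: 53.0
```

```bash
python3 -c "
from h import *
capz('w30.png')"
```

```text
[619.23 224.16 133.32] 52.96504021451375 [ 1.31  2.79 17.08] [ 0.29  0.07 -0.25] t 49.1
rim z [130.53 130.61 130.64 130.62 130.49 130.46] cap origin est 101.2590108536116 below tip 2.7607100618998004
```

move_arm --gripper '[1, 1, 1, 1, 1, 1, 1, 1]' --pt "1 0 0" --pt "2 0 0" --pt "3 0 0" --pt "3 0 0" --pt "3 0 0" --pt "3 0 0" --pt "3 0 0" --pt "3 0 0" --yaw '[0, 0, 0, 0, 0, 0, 0, 0]'

```text
time_s: 49.95
ee_pos: [619.5, 224.4, 131.0]
tcp_rot: [-0.255, 0.663, -0.25, -0.658]
wrist_force: [1.3, 4.4, 20.4]
grip_width: 52.9
```

```bash
python3 -c "
from h import *
capz('w31.png')
a=cv2.imread('pics/w4.png');b=cv2.imread('pics/w31.png')
o=np.hstack([cv2.resize(x[140:300,200:440],None,fx=1.65,fy=2.4) for x in (a,b)]);cv2.imwrite('pics/cmp.png',o)"
```

```text
[619.49 224.43 130.96] 52.90700400742677 [ 1.34  4.37 20.44] [ 0.44  0.15 -0.24] t 49.95
rim z [128.49 128.53 128.56 128.58 128.45 128.46] cap origin est 99.21242553280148 below tip 2.449216512601936
```

View pics/cmp.png

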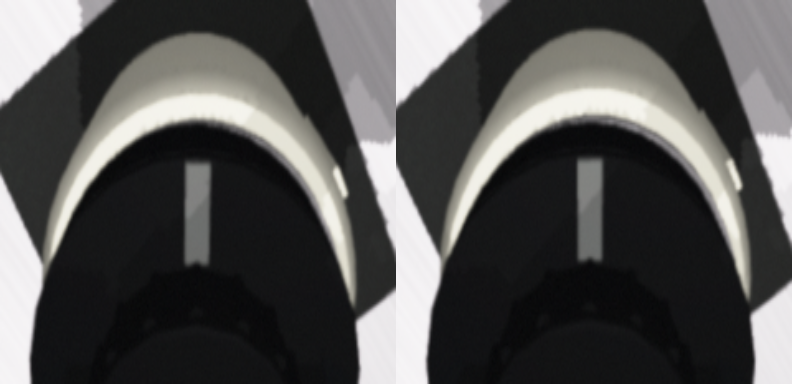

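move_arm --gripper '[1, 1, 1, 1, 1, 1, 1, 1]' --pt "0 -0.5 0.5" --pt "0 -1 1" --pt "0 -1 1" --pt "0.5 -1 1" --pt "1 -1 1" --pt "1 -1 1" --pt "1 -1 1" --pt "1 -1 1" --yaw '[0, 0, 0, 0, 0, 0, 0, 0]'

```text
time_s: 50.8
ee_pos: [619.6, 224.7, 130.1]
tcp_rot: [-0.254, 0.664, -0.251, -0.657]
wrist_force: [1.6, -1.5, 20.9]
grip_width: 53.0
```

```bash
python3 -c "
from h import *
capz('w32.png');move(618,222,129,79)
"
```

```text
[619.6  224.71 130.06] 52.950749037864206 [ 1.62 -1.51 20.91] [-0.4   0.26 -0.16] t 50.8
rim z [127.82 127.9  127.92 127.91 127.76 127.6 ] cap origin est 98.51934038189833 below tip 2.243716138391548
pos [619.6 224.7 130. ] head 138.1 -> linear [ 1.   3.1 -0.6] yaw 1.032 j6 -2.24 t 50.85
```

move_arm --gripper '[1, 1, 1, 1, 1, 1, 1, 1]' --pt "0 0.3 -0.3" --pt "0 0.3 -0.3" --pt "0 0.3 -0.3" --pt "0 0.3 -0.3" --pt "0 0.3 -0.3" --pt "0 0.3 -0.3" --pt "0 0.3 -0.3" --pt "0 0.3 -0.3" --yaw '[0.13, 0.26, 0.39, 0.52, 0.65, 0.78, 0.91, 1.04]'

```text
time_s: 51.65
ee_pos: [618.7, 224.5, 128.5]
tcp_rot: [0.55, -0.448, 0.547, 0.445]
wrist_force: [-0.8, -0.2, 15.2]
grip_width: 52.6
```

```bash
python3 -c "
from h import *
capz('w33.png');move(618,222,129,79)
"
```

```text
[618.65 224.49 128.46] 52.620636646670874 [-0.84 -0.22 15.16] [-0.28  0.34  0.3 ] t 51.65
rim z [126.07 126.1  126.28 126.45 126.31 126.25] cap origin est 96.94131522455328 below tip 2.2179521683160175
pos [618.6 224.5 128.4] head 77.9 -> linear [-0.6  0.1 -2.6] yaw -0.02 j6 -1.19 t 51.7
```

View pics/w33.png

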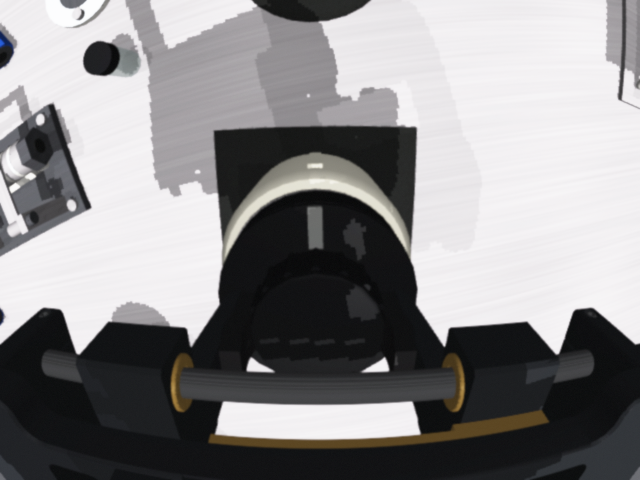

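move_arm --gripper '[1, 1, 1, 1, 1, 1, 1, 1]' --pt "-1 0 0" --pt "-2 0 0" --pt "-3 0 0" --pt "-4 0 0" --pt "-5 0 0" --pt "-6 0 0" --pt "-6 0 0" --pt "-6 0 0" --yaw '[0, 0, 0, 0, 0, 0, 0, 0]'

```text
time_s: 52.5
ee_pos: [618.2, 224.5, 133.2]
tcp_rot: [0.549, -0.448, 0.546, 0.447]
wrist_force: [0.8, 1.5, 7.7]
grip_width: 53.0
```

```bash
python3 -c "
from h import *
capz('w34.png')
"
```

```text
[618.2  224.52 133.2 ] 52.980509644106334 [0.84 1.51 7.73] [-0.01  0.02 -0.11] t 52.5
rim z [130.46 130.59 130.73 130.82 130.73 130.68] cap origin est 101.36794223954745 below tip 2.529552543094411
```

move_arm --gripper '[1, 1, 1, 1, 1, 1, 1, 1]' --pt "-1 0 0" --pt "-2 0 0" --pt "-3 0 0" --pt "-3 0 0" --pt "-3 0 0" --pt "-3 0 0" --pt "-3 0 0" --pt "-3 0 0" --yaw '[0, 0, 0, 0, 0, 0, 0, 0]'

```text
time_s: 53.35
ee_pos: [618.2, 224.4, 133.9]
tcp_rot: [0.548, -0.448, 0.547, 0.447]
wrist_force: [8.4, 1.6, -3.3]
grip_width: 53.1
```

```bash
python3 -c "
from h import *
capz('w35.png')
"
```

```text
[618.19 224.39 133.91] 53.08035461185298 [ 8.35  1.59 -3.31] [ 0.14 -0.91  0.06] t 53.35
rim z [131.5  131.57 131.76 131.82 131.73 131.66] cap origin est 102.37343878632036 below tip 2.233186994444992
```

move_arm --gripper '[1, 0.5, 0, -0.5, -1, -1, -1, -1]' --pt "1 0 0" --pt "1 0 0" --pt "1 0 0" --pt "1 0 0" --pt "1 0 0" --pt "1 0 0" --pt "1 0 0" --pt "1 0 0" --yaw '[0, 0, 0, 0, 0, 0, 0, 0]'

```text
time_s: 54.2
ee_pos: [617.1, 224.3, 133.1]
tcp_rot: [0.547, -0.448, 0.548, 0.448]
wrist_force: [-0.9, 0.9, -0.3]
grip_width: 87.8
```

move_arm --gripper '[-1, -1, -1, -1, -1, -1, -1, -1]' --pt "-10 0 0" --pt "-30 0 0" --pt "-60 0 0" --pt "-80 0 0" --pt "-90 0 0" --pt "-90 0 0" --pt "-90 0 0" --pt "-90 0 0" --yaw '[0, 0, 0, 0, 0, 0, 0, 0]'

```text
time_s: 55.0
ee_pos: [616.9, 224.2, 221.9]
tcp_rot: [0.547, -0.447, 0.548, 0.448]
wrist_force: [0.5, -0.2, -0.8]
grip_width: 88.1
```

Run:
```python
from h import *
np.set_printoptions(precision=1,suppress=True)
s=bot.read_state();print(s['ee_pos'],s['wrist_force'],s['grip_width'])
p,d=bot.camera('wrist');save(p,'w36.png')
W=wcloud(d,s)
P=sel(W,(617,223),60,152,165);print('knob',circ(P),np.median(P[:,2]))
P=sel(W,(617,223),60,127,136);print('rim',circ(P),np.median(P[:,2]))
O=np.array([509.6,-45.5]);th=np.radians(6.9);e=np.array([np.cos(th),np.sin(th)]);g=np.array([-e[1],e[0]])
q,dd=bot.camera('scene');save(q,'s36.png');W=cloud('scene',dd)
P=sel(W,(618,222),60,152,165);print('scene knob',circ(P),np.median(P[:,2]))
qq=W[...,:2]-O;X=qq@e;Y=qq@g;Z=W[...,2]
m=(abs(X+50)<12)&(abs(Y)<46)&(Z>40)&(Z<85);print('bar',np.median(Z[m]))
m=(abs(X)<24)&(abs(Y)<100)&(abs(abs(Y)-41)>13)&(Z>47)&(Z<66);A=np.stack([X[m],Y[m]],1);print(cv2.minAreaRect(A.astype(np.float32)))
```

```text
[616.9 224.2 221.9] [ 0.5 -0.2 -0.8] 88.13101433536212
knob (array([616.5, 224. ]), 28.486175537109375) 157.75560254159532
rim (array([616.5, 224.1]), 46.76211929321289) 131.86926448420417
scene knob (array([617.4, 223.4]), 29.1649169921875) 157.27206598776658
bar 65.49635543712893
((1.6199712753295898, -3.4878692626953125), (174.06741333007812, 31.17829704284668), 89.6653060913086)
```

View pics/w36.png

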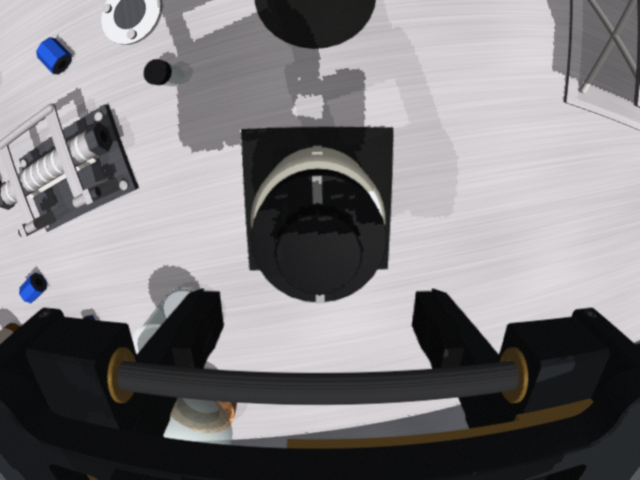

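View pics/s36.png

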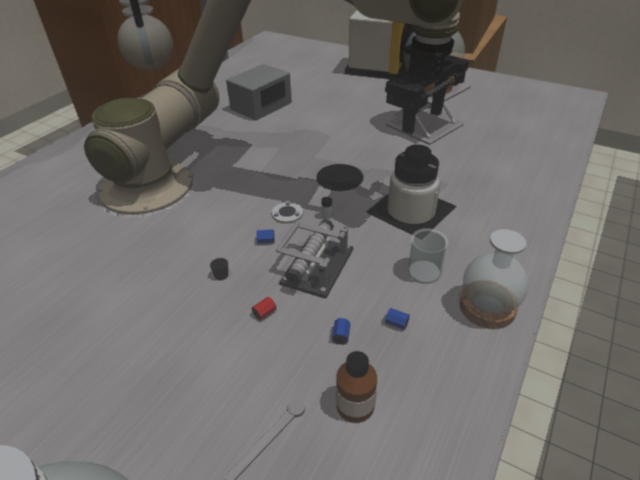

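```bash
python3 -c "
from rig import bot
print(bot.finish_job())"
```

```text
the job is handed in; nothing more can be done
None
```

The filter is changed and the job is handed in at about 55 s of robot time. `finish_job` reports no verdict, so what follows rests on my own checks.

**What I did**
- Took the cap off the jar (pressed, turned about 60° anticlockwise, lifted) and stood it upright on the mat.
- Swung the strap back. Only one spent element lay in the V, and I dropped it into the jar.
- Laid the fresh element in the V, swung the strap closed over it, then pressed the cap back on and turned it clockwise until it locked.

**Last checks**
- **Cap:** its knob top measured the same height as at the start (157.3 mm against 157.2 mm from the scene camera). Its rib lined up with the jar's rib. An upward pull of about 3 N did not lift it.
- **Strap:** the bar reads at the same height as at the start, so it is closed.
- **Fresh element:** it is seated level, about 2–3 mm off centre along the V. Sideways, the wrist camera last put it within 0.5 mm of centre, while the scene camera read about 2 mm off, which is within that camera's usual offset.
- **Spent element:** before capping, the wrist camera showed something about 26–30 mm high at the edge inside the jar. Only part of it showed, but the pictures showed no grey spent element elsewhere on the bench.
- **Bystanders:** they look unmoved in the pictures, and the gripper was clear of everything at hand-in.

**What disagreed**
- **Refitting the cap:** it first caught about 3.5 mm too high. I shifted it 1–2 mm, and pressing it down then took about 20 N against the 15 N expected. The force dropped back to 15 N as it turned.
- **Position readings:** they differed by up to about 2 mm between the cameras and the arm throughout.

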